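# Unlock the flower store's tool safe, prop its sprung hatch and take out the snips

## Robot

A 6-joint arm with a two-finger parallel gripper is mounted at the origin on the work surface. World frame = base frame: x ahead of the robot, y to its left, z up, the work surface at z = 0. Lengths are in m, angles in degrees, forces in N, time in s.
With the tool pointing down it reaches from about 0.25 to 0.725 m from the base axis. Payload 9.7 kg.
Tool frame: the origin (TCP) lies on the centre line of the jaws, within the pads' length; the fingertips stand 19 mm ahead of it and the grasp point (between the pads) is the TCP; z points along the fingers, y is the direction in which the jaws open and shut (so a half turn about z gives the same grasp; the last joint's range is limited). The gripper opens to 85 mm and grips with 20 to 120 N. Pads are 22 mm wide; open, the fingers measure 114 mm over their backs; the gripper's body (76 mm by 85 mm) begins 54 mm behind the grasp point. The pads swing forward as they close: fully open they stand 13 mm farther back than shut.
Start: joints at [68.239, 4.979, 10.078, 95.1, 0, 90], TCP at [0.204, 0.511, 0.25] pointing down, gripper open.
Joint ranges: [-179.16, 179.16], [-48.56, 103.87], [-65.8, 70.77], [-126.05, 130.52], [-82.76, 87.17], [-180, 180]. Speed limits (degrees/s): [127.2, 127.2, 147.25, 180, 180, 180].

## Interface

Orientations are given as [roll, pitch, yaw] about the fixed x, y, z axes, in that order (R = Rz(yaw) Ry(pitch) Rx(roll)).
In Python, from workcell import bot, viewer, job gives the robot as it stands.
- The arm moves only by the tool play_rows, never from a script. Its argument "commands" is a list of rows, each an object of numbers: "tx", "ty", "tz": the shift along the tool's x, y, z in cm; "ax", "ay", "az": the turn, a rotation vector about the tool's x, y, z in rad. A call has 1 to 20 rows; each row is the pose to reach, as a shift and turn from the pose commanded when the call began, along the tool's axes at that moment; what a row does not reach only later rows make up. A row lasts 1/10 s, in which the tool goes at most 50 mm and 8.59 degrees, less where a joint would pass 70% of its speed; a pose out of reach is approached as far as the arm can. A call with a gripper value outside its range is refused whole. "grip" is the finger opening in cm, from 0 to 8.54, set as the call begins (left out, the last holds). The fingers move at their own pace and stop on an object; "newtons" is the grip in N (left out, the last holds). Time passes only in rows, so rows that repeat a pose let the fingers close. It gives the time, the measured TCP pose, the force and the opening at its end, in the units of the state.
- bot.get_obs(): the state, without advancing time (a new reading comes with each control period).
- viewer.camera(name): name is "side" or "top" or "wrist"; returns a dict with "pixels" (480x640x3 uint8, red, green, blue), "depth" (480x640 float32, m along the optical axis (not along the pixel's ray), 0 where there is no reading), "fx", "fy", "cx", "cy" (pixels), "rvec" (rotation vector, rad) and "tvec" (3), from world to camera coordinates, as OpenCV has them; the wrist camera has in their place "tool_from_camera" (4x4, takes a point from camera to tool coordinates, whose origin is the TCP and whose axes are the flange's). Camera axes: x right, y down, z forward; pixel columns grow to the right and rows downward; lengths in m; the calibration is good to about 2 mm. A picture is of the moment at which its call begins: read the wrist's pose just before it.
- job.job_done(): hands the job in, once; it reports no verdict.
The state is a dict: "time": time; "q": joint angles; "qd": joint speeds; "joint_efforts": joint torques, N m; "ee_pos": TCP position; "tcp_rot": TCP orientation; "wrist_force": force on the tool from outside, world axes, zero at the start; "torque": the same for the moment, N m; "opening": finger opening in m.
Only numpy, scipy, OpenCV 4.12 (cv2) and the standard library are available. Lean on these libraries where they do the work, as an engineer would, in place of code of your own. Each camera call takes 0.05 s, during which the arm holds its last target.

## Task

Take the yellow key from the key stand, push it fully home in the keyhole of the green tool safe and turn it clockwise as far as it goes to draw the hidden bolt. Then push the self-closing hatch open with the wooden block and leave the block wedged lying on the safe between the hatch's ear and the low stop, so that the hatch stays open, and lift out the snips and set them down (do not drop them) lying in the white tray. Leave the yellow key turned in the lock, the red and blue keys in their stand and the flower pots standing.

Things in the scene. Friction and masses are not known exactly. Their poses are not given: they have to be found in the camera images.
- safe: Green metal tool safe fixed to the bench, 230 mm (x) by 330 mm (y), 66 mm high. Origin on the bench, 85 mm from its far (+x) and 145 mm from its near (-x) side, midway in y; z up. Near strip, x -145 to -80 mm: flat top 66 mm up, with the brass lock plate at y -5 to 65 mm and the prop's ledge at y -157 to -5 mm.
- compartment (a point): Middle of the black floor (20 mm above the bench) of the safe's compartment, which lies behind the near strip; axes as safe. Inside it is 150 mm (x) by 135 mm (y), rim 58 mm above the bench. An aluminium hatch, top 64 mm up, covers it and slides along the safe's +y.
- keyhole (a point): Centre of the slot on top of the brass lock plate, 66 mm above the bench; axes as safe. Slot 24.6 mm along x, 8.6 mm along y, chamfered 1.5 mm, straight down through the 8 mm plate into the turning lock plug. A key can turn only when its shoulder is within about 3 mm of the plate.
- lock (a joint): Angle of the lock plug, rad: 0 at the start, its slot in line with the plate's; grows clockwise seen from above; stop at 1.4. Friction about 0.06 N m; it stays where left. It draws a hidden bolt that blocks the hatch until about 1 rad.
- hatch (a joint): How far the hatch has slid along the safe's +y, m: 0 shut (start), stop at 0.135. A spring pulls it shut with about 2 N when shut, 4 N when open.
- hatch_ear (a point): Middle of the pushing face of the hatch's black upright ear, over the ledge's middle line; axes as safe. The face looks to the safe's -y, spans 60 mm along x and 68 to 118 mm above the bench; this point is 85 mm up, and 7 mm on the +y side of prop_stop when shut. The ear is 12 mm thick.
- prop_stop (a point): Foot of the +y face of the low dark stop at the ledge's right (-y) end, on the ledge's top (66 mm above the bench) and middle line (x -112.5 mm, y -157 mm of the safe); axes as safe. Stop 12 mm high, 8 mm thick, 60 mm wide. With the prop wedged lengthwise between stop and ear the hatch reads about 0.113.
- prop: Loose pale wooden block, 120 mm (x) by 32 mm (y) by 40 mm high, about 0.11 kg. Origin: centre of its underside. It starts lying on the bench.
- key_yellow: Loose steel key, yellow bow, standing bow up in the stand; the only one that fits, either way round. Origin: lower end of the blade, z up the shank. Blade 22 mm (x) by 6 mm (y) to 22 mm up (lowest 5 mm narrower), neck 8 mm thick to 34 mm, shoulder disc 20 mm across to 39 mm, stem to 46 mm, flat bow 34 mm (x) by 10 mm (y) from 46 to 82 mm. 60 g.
- key_shoulder (a point): On the yellow key's axis at the underside of its shoulder, 34 mm above its origin; axes as the key. Fully home, it meets the top of the lock plate.
- key_red: As the yellow key, but with a red bow and a thicker blade that does not fit. Leave it in the stand.
- key_blue: As the yellow key, but with a blue bow and a thicker blade that does not fit. Leave it in the stand.
- stand: Fixed wooden key stand, 50 mm (x) by 138 mm (y), 38 mm high; origin: centre of its underside. Three wells along its y at -46, 0 and 46 mm; the keys' broad sides lie along the row. A key rests on its shoulder, the bow's middle 68 mm and top 86 mm up, and comes free when lifted 36 mm.
- snips: Loose closed florist's snips, red handles, steel blades: 120 mm long (x -60 mm at the handles to 60 mm at the tip), 34 mm wide at the handle ends, 28 mm at x -20 mm, 22 mm at the pivot (x 10 mm), 19 mm thick, about 0.12 kg. Origin: centre of the underside. They lie in the compartment roughly along the safe's x.
- tray: Fixed shallow white tray with a blue liner, 105 mm (x) by 165 mm (y), walls 4 mm thick and 18 mm high, floor 4 mm. Origin: centre of its underside.
- pot_a: Loose white pot of daffodils, 72 mm across, pot 75 mm high, leaves and flowers to 165 mm. Origin: centre of its underside.
- pot_b: Another loose pot of daffodils, as pot_a.
Not all that is in view belongs to the job. What is shaped like the prop but black or turquoise is not meant.

How it is judged (in metres and radians):
On the way, in this order (a step that is already met when the one before it is completed fails the run):
1. the yellow key is fully home in the keyhole, not yet turned (horizontal distance between key_shoulder and keyhole below 0.005 m and z of key_shoulder in the frame of keyhole below 0.003 m and angle between key_yellow's own z axis and vertical below 0.12 rad and value of joint lock below 0.4 rad), for 0.1 s.
2. the key, still home, has turned the lock to its stop (horizontal distance between key_shoulder and keyhole below 0.005 m and z of key_shoulder in the frame of keyhole below 0.003 m and angle between key_yellow's own z axis and vertical below 0.12 rad and value of joint lock above 1.2 rad), for 0.1 s.
3. the hatch is held open by the prop alone, the robot off it (value of joint hatch above 0.1 m and contact force between prop and safe above 0.5 N and contact force between the fingers and prop below 0.05 N and height (world z) of prop between 0.055 and 0.08 m and contact force between the fingers and safe below 0.05 N), for 0.3 s.
At the end, for the whole second after the job is handed in: Snips lying still in the tray (centre within its walls, tilt under 0.35 rad); yellow key home (within 3 mm of full depth, 5 mm of the hole, upright) with the lock past 1.2 rad; hatch open over 100 mm, held by the prop lying on the safe's ledge, untouched by the robot (all of step 2 and value of joint hatch above 0.1 m and contact force between prop and safe above 0.5 N and contact force between the fingers and prop below 0.05 N and height (world z) of prop between 0.055 and 0.08 m and x of snips in the frame of tray between -0.05 and 0.05 m and y of snips in the frame of tray between -0.08 and 0.08 m and z of snips in the frame of tray between -0.005 and 0.022 m and angle between snips's own z axis and vertical below 0.35 rad and linear speed of snips below 0.02 m/s).
It fails at once if the red or blue key is taken out of the stand (moved more than 30 mm) (distance of any of key_red, key_blue from where it was at the start of the episode above 0.03 m).
It fails at once if a flower pot is knocked over (tilted more than 0.6 rad) (angle between any of pot_a, pot_b's own z axis and vertical above 0.6 rad).
It fails at once if the snips are dropped (fall faster than 0.7 m/s out of the gripper, about 25 mm) (contact force between the fingers and snips below 0.05 N and linear speed of snips above 0.7 m/s).
It also fails if it takes over 72 s, if anything falls off the work surface, if the arm or the gripper's body presses on something with over 40 N, if the wrist force passes 120 N, or if a joint passes its speed limit or range.

## Working session

There is one attempt and no reset: what is moved stays moved. The work goes in short steps, Python scripts to look and compute and a tool call to move; the robot and the scene stay as the last step left them, time stands still between calls to the robot, and variables do not carry over. Pictures are saved under pics/ and viewed, and the job is handed in when it is done.

Besides the shell and the picture viewer there is one more tool, called after "Request:" as a command line: name --argument value ..., lists and objects as JSON in quotes. play_rows: Moves the arm, as the interface text tells. Its arguments: {"type":"object","properties":{"commands":{"type":"array"},"grip":{"type":"number"},"newtons":{"type":"number"}},"required":["commands"]}

```bash
ls; mkdir -p pics; cat > h.py <<'E'
import numpy as np, cv2
from scipy.spatial.transform import Rotation as R
from workcell import bot, viewer, job
def snap(n,f):
    o=bot.get_obs(); c=viewer.camera(n)
    np.savez('pics/'+f+'.npz',**c,ee=o['ee_pos'],rot=o['tcp_rot'])
    cv2.imwrite('pics/'+f+'.png',c['pixels'][:,:,::-1]); return load(f)
class V: pass
def load(f):
    d=dict(np.load('pics/'+f+'.npz')); v=V(); v.img=d['pixels'];v.depth=d['depth']
    v.K=np.array([[d['fx'],0,d['cx']],[0,d['fy'],d['cy']],[0,0,1]],float)
    if 'rvec' in d:
        Rw=cv2.Rodrigues(d['rvec'].astype(float).reshape(3,1))[0]; v.Rc=Rw.T; v.o=-Rw.T@d['tvec'].reshape(3)
    else:
        T=d['tool_from_camera']; Rt=R.from_euler('xyz',d['rot'],degrees=True).as_matrix()
        v.Rc=Rt@T[:3,:3]; v.o=Rt@T[:3,3]+d['ee']
    return v
def ray(v,uv,z):
    uv=np.atleast_2d(np.array(uv,float)); d=np.c_[uv,np.ones(len(uv))]@np.linalg.inv(v.K).T@v.Rc.T
    return v.o+d*((z-v.o[2])/d[:,2])[:,None]
def cloud(v):
    h,w=v.depth.shape; u,vv=np.meshgrid(np.arange(w),np.arange(h))
    p=np.stack([u,vv,np.ones_like(u)],-1)@np.linalg.inv(v.K).T*v.depth[...,None]
    return p@v.Rc.T+v.o
def proj(v,P):
    q=(np.atleast_2d(P)-v.o)@v.Rc@v.K.T; return q[:,:2]/q[:,2:]
E
python3 - <<'E'
from h import *
print(bot.get_obs())
for n in ['top','side','wrist']:
    v=snap(n,n+'0'); print(n,v.o,v.Rc[:,2],v.K[0,0])
E
```

```text
pics
{'time': 0.0, 'q': array([ 6.82369721e+01,  5.00989199e+00,  1.00333904e+01,  9.50984919e+01,
       -1.14740935e-03,  8.99974273e+01]), 'qd': array([-0.08954321, -0.08317441,  0.12346086,  0.00773278, -0.08030432,
        0.02301185]), 'joint_efforts': array([ 2.56169122e-03, -5.20381129e+01,  4.64813089e+01,  1.60314061e-02,
        1.60853023e-05,  1.81632356e-05]), 'ee_pos': array([0.20385186, 0.510607  , 0.24958511]), 'tcp_rot': array([-1.79925006e+02,  1.14404104e-03,  1.58239546e+02]), 'wrist_force': array([ 0.20178318, -0.27282494, -0.82760511]), 'torque': array([-0.01333437, -0.01922335, -0.00604118]), 'opening': 0.08521540883784258}
top [0.32451005 0.06090001 1.40496179] [ 0.1326718  -0.00397697 -0.99115205] 585.366826454286
side [ 0.07421094 -0.86085143  0.7415783 ] [ 0.33541631  0.77873395 -0.53015972] 469.89276951042905
wrist [0.1376189  0.53804107 0.37283007] [ 0.25636628 -0.10292557 -0.96108411] 336.4529415643367
```

View pics/top0.png

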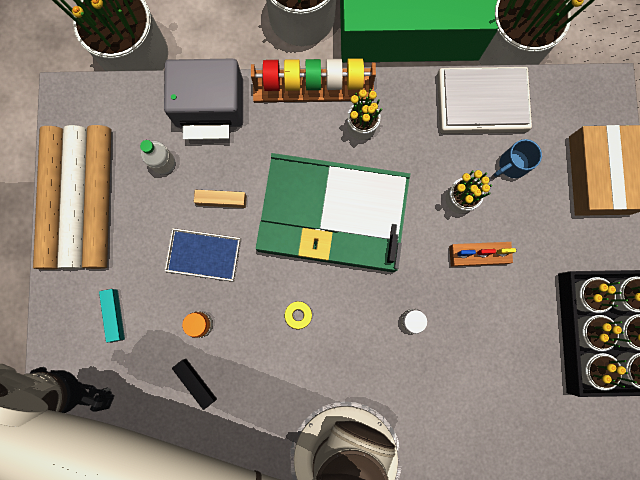

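View pics/side0.png

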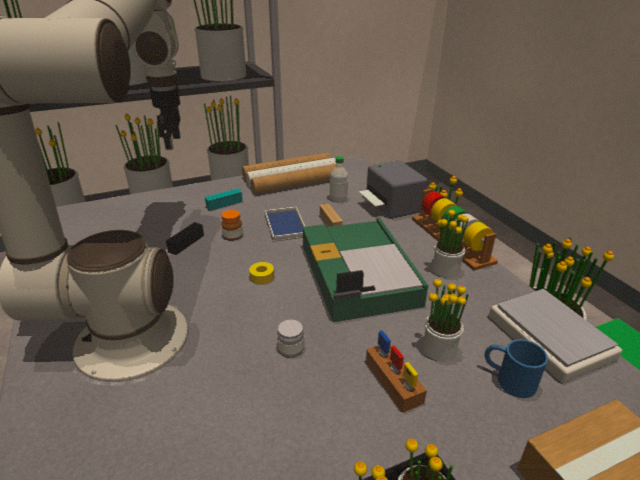

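View pics/wrist0.png

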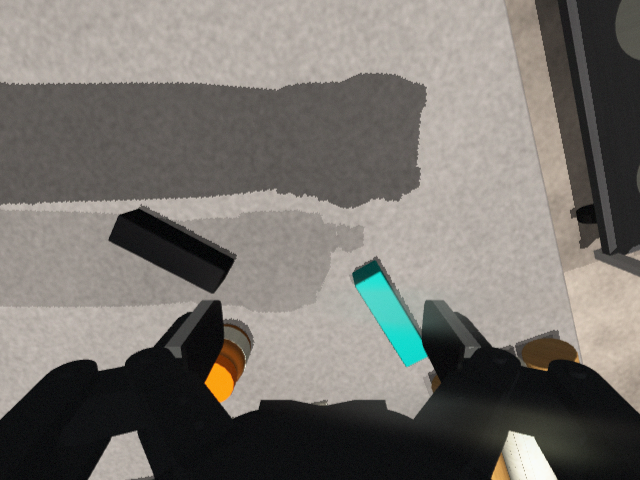

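Top view: the tan block at (219,198) is the prop candidate; black (194,384) and turquoise (111,315) blocks are decoys. Tray (203,254), lock plate (316,243), stand (482,255) with the yellow key at about (505,250). Measuring now.

```bash
python3 - <<'E'
from h import *
v=load('top0'); C=cloud(v); hsv=cv2.cvtColor(v.img,cv2.COLOR_RGB2HSV)
H,S,Vv=[hsv[...,i].astype(int) for i in range(3)]
def blob(m,name,box,z=None):
    x0,y0,x1,y1=box; mm=np.zeros(m.shape,np.uint8); mm[y0:y1,x0:x1]=m[y0:y1,x0:x1]
    n,l,st,ce=cv2.connectedComponentsWithStats(mm); k=1+np.argmax(st[1:,4]); r=l==k
    zz=np.median(C[...,2][r&(v.depth>0)]); 
    cn=max(cv2.findContours(r.astype(np.uint8),0,2)[0],key=cv2.contourArea)
    zz2=zz if z is None else z
    P=ray(v,cn[:,0],zz2)[:,:2]; (c,s,a)=cv2.minAreaRect((P*1000).astype(np.float32))
    print(name,'px',ce[k].round(1),st[k].tolist(),'zmed',zz.round(4),'rect c',np.round(c,1),'s',np.round(s,1),'a',round(a,1)); return r
blob((H>8)&(H<25)&(S>60)&(Vv>120),'prop',(185,180,255,215),0.04)
blob((H>100)&(H<125)&(S>80),'trayliner',(155,220,250,290),0.004)
blob((H>18)&(H<32)&(S>100)&(Vv>120),'lockplate',(290,220,340,265),0.066)
blob((H>70)&(H<95)&(S>80),'safe',(245,145,420,280),0.066)
blob((H>5)&(H<18)&(S>90),'stand',(440,235,525,275),0.038)
blob((H>18)&(H<34)&(S>120),'ykey',(490,240,525,262),0.086)
blob((H<5)&(S>120),'rkey',(478,240,500,262),0.086)
blob((H>100)&(H<125)&(S>120),'bkey',(450,240,485,262),0.086)
blob(Vv<50,'ear',(380,215,402,275),0.118)
blob(Vv<60,'slot',(305,232,328,253),0.066)
for n,b in [('safe',(240,140,430,285)),('stand',(440,230,530,275)),('prop',(185,180,255,215))]:
    x0,y0,x1,y1=b; cv2.imwrite(f'pics/crop_{n}.png',cv2.resize(v.img[y0:y1,x0:x1,::-1],None,fx=4,fy=4,interpolation=2))
E
```

```text
prop px [218.6 196.8] [193, 189, 52, 16, 662] zmed 0.0409 rect c [613.9 288.1] s [120.   31.6] a 86.0
trayliner px [202.7 254.6] [169, 232, 69, 47, 2465] zmed 0.0067 rect c [480.4 331.8] s [153.  94.] a 80.8
lockplate px [315.1 243.5] [299, 228, 34, 32, 815] zmed 0.0669 rect c [495.  61.] s [70.2 65.6] a 80.2
safe px [312.1 221.5] [256, 156, 141, 116, 4165] zmed 0.0599 rect c [568.2  19.1] s [327.1 234.9] a 80.4
stand px [479.6 254. ] [449, 242, 64, 25, 1085] zmed 0.0384 rect c [ 467.8 -327.6] s [ 53.5 147.5] a 1.5
ykey px [506.2 250.6] [497, 248, 19, 6, 94] zmed 0.0844 rect c [ 468.8 -371.9] s [41.4 11.4] a 89.0
rkey px [486.6 251.3] [478, 249, 18, 6, 78] zmed 0.0849 rect c [ 467.3 -327.5] s [38.8 11.4] a 89.0
bkey px [466.2 252.4] [458, 250, 18, 6, 84] zmed 0.085 rect c [ 465.8 -281.9] s [38.8 11.4] a 89.0
ear px [389.5 249.6] [387, 234, 7, 29, 88] zmed 0.0939 rect c [ 475.4 -104.2] s [13.3 62.4] a 89.0
slot px [315.3 241.7] [314, 239, 4, 7, 17] zmed 0.0087 rect c [498.4  60.8] s [ 6.2 14.1] a 75.1
```

View pics/crop_safe.png

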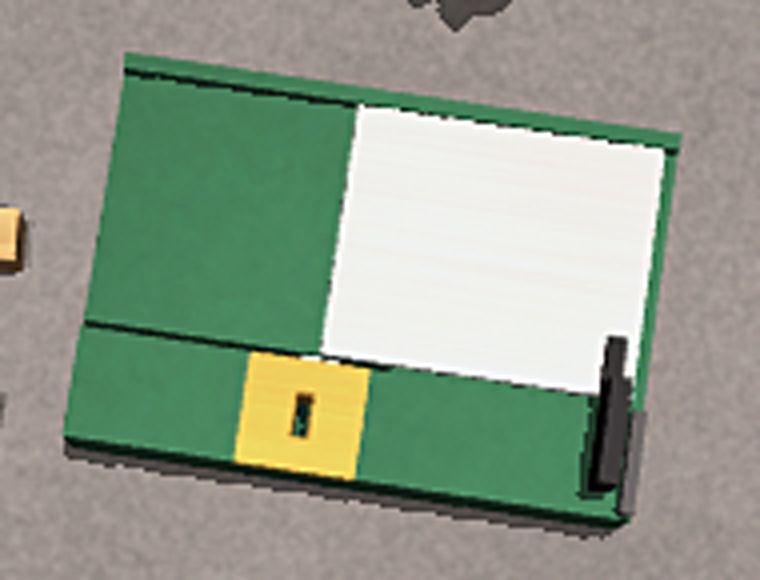

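View pics/crop_stand.png

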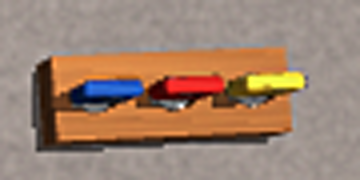

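View pics/crop_prop.png

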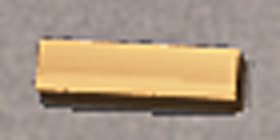

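```bash
cat >> h.py <<'E'
def go(x,y,z,yaw,start=None):
    """print tool-frame shift (cm) and az (rad); start: (x,y,z,yaw) else measured"""
    o=bot.get_obs(); p=o['ee_pos']; rot=R.from_euler('xyz',o['tcp_rot'],degrees=True)
    if start is not None: p=np.array(start[:3]); rot=R.from_euler('xyz',[180,0,start[3]],degrees=True)
    d=rot.inv().apply(np.array([x,y,z])-p)*100
    a=(rot.inv()*R.from_euler('xyz',[180,0,yaw],degrees=True)).as_rotvec()
    print('tx %.2f ty %.2f tz %.2f  a %s | dist %.1fcm rows>=%.0f'%(*d,a.round(3),np.linalg.norm(d),max(np.linalg.norm(d)/5,np.degrees(np.linalg.norm(a))/8.59)))
def st():
    o=bot.get_obs(); print(round(o['time'],2),o['ee_pos'].round(4),o['tcp_rot'].round(2),'q',o['q'].round(1),'F',o['wrist_force'].round(2),'op',round(o['opening'],4))
E
python3 - <<'E'
from h import *
go(.495,.061,.22,170)
v=load('top0'); C=cloud(v)
for n,b in [('pot_a',(345,85,385,135)),('pot_b',(445,165,492,212))]:
    x0,y0,x1,y1=b; c=C[y0:y1,x0:x1].reshape(-1,3); c=c[c[:,2]>.06]; print(n,c.min(0),c.max(0))
E
```

```text
tx -43.71 ty -30.97 tz 3.01  a [-0.001 -0.    -0.205] | dist 53.7cm rows>=11
pot_a [ 0.32451005 -0.09603514  0.06040469] [0.87060592 0.06090001 1.40496179]
pot_b [ 0.32451005 -0.33188869  0.06007956] [0.64302774 0.06090001 1.40496179]
```

Request:
play_rows --commands '[{"tx":-11,"ty":-7.8,"tz":0.7,"az":-0.05},{"tx":-22,"ty":-15.5,"tz":1.5,"az":-0.1},{"tx":-33,"ty":-23,"tz":2.2,"az":-0.15},{"tx":-43.7,"ty":-31,"tz":3,"az":-0.205},{"tx":-43.7,"ty":-31,"tz":3,"az":-0.205},{"tx":-43.7,"ty":-31,"tz":3,"az":-0.205},{"tx":-43.7,"ty":-31,"tz":3,"az":-0.205},{"tx":-43.7,"ty":-31,"tz":3,"az":-0.205},{"tx":-43.7,"ty":-31,"tz":3,"az":-0.205},{"tx":-43.7,"ty":-31,"tz":3,"az":-0.205},{"tx":-43.7,"ty":-31,"tz":3,"az":-0.205},{"tx":-43.7,"ty":-31,"tz":3,"az":-0.205},{"tx":-43.7,"ty":-31,"tz":3,"az":-0.205},{"tx":-43.7,"ty":-31,"tz":3,"az":-0.205},{"tx":-43.7,"ty":-31,"tz":3,"az":-0.205},{"tx":-43.7,"ty":-31,"tz":3,"az":-0.205}]'

```text
invalid input at $.commands[0]: expected keys tx, ty, tz, ax, ay, az
```

Request:
play_rows --commands '[{"tx":-43.7,"ty":-31,"tz":3,"ax":0,"ay":0,"az":-0.205},{"tx":-43.7,"ty":-31,"tz":3,"ax":0,"ay":0,"az":-0.205},{"tx":-43.7,"ty":-31,"tz":3,"ax":0,"ay":0,"az":-0.205},{"tx":-43.7,"ty":-31,"tz":3,"ax":0,"ay":0,"az":-0.205},{"tx":-43.7,"ty":-31,"tz":3,"ax":0,"ay":0,"az":-0.205},{"tx":-43.7,"ty":-31,"tz":3,"ax":0,"ay":0,"az":-0.205},{"tx":-43.7,"ty":-31,"tz":3,"ax":0,"ay":0,"az":-0.205},{"tx":-43.7,"ty":-31,"tz":3,"ax":0,"ay":0,"az":-0.205},{"tx":-43.7,"ty":-31,"tz":3,"ax":0,"ay":0,"az":-0.205},{"tx":-43.7,"ty":-31,"tz":3,"ax":0,"ay":0,"az":-0.205},{"tx":-43.7,"ty":-31,"tz":3,"ax":0,"ay":0,"az":-0.205},{"tx":-43.7,"ty":-31,"tz":3,"ax":0,"ay":0,"az":-0.205},{"tx":-43.7,"ty":-31,"tz":3,"ax":0,"ay":0,"az":-0.205},{"tx":-43.7,"ty":-31,"tz":3,"ax":0,"ay":0,"az":-0.205}]' --grip 4

```text
time: 1.55
ee_pos: [0.4944, 0.0615, 0.2203]
tcp_rot: [180.0, -0.0, 170.0]
wrist_force: [-0.5, -0.7, -0.7]
opening: 0.0401
```

```bash
python3 - <<'E'
from h import *
st(); v=snap('wrist','w1'); st()
E
```

```text
1.55 [0.4944 0.0615 0.2203] [ 1.7999e+02 -2.0000e-02  1.7002e+02] q [ 7.1 -2.6 -1.  91.7  0.  17.1] F [-0.53 -0.72 -0.69] op 0.0401
1.6 [0.4944 0.0618 0.2204] [179.99  -0.   170.06] q [ 7.1 -2.6 -1.  91.7  0.  17.1] F [ 0.13  0.31 -0.07] op 0.0403
```

View pics/w1.png

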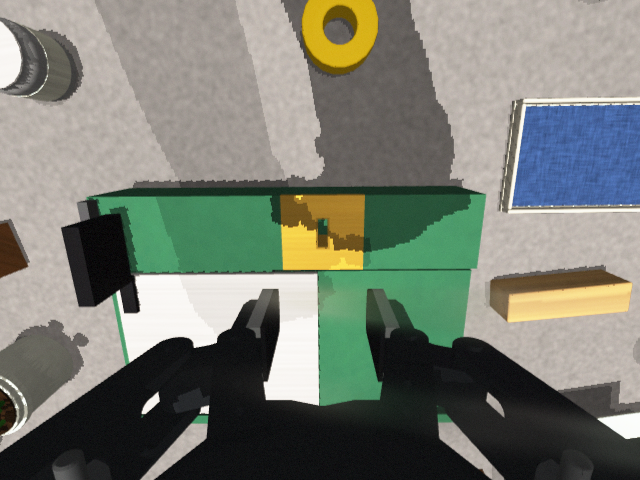

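Wrist view: lock plate spans (281–365, 193–270) with slot at (322,233); the prop is at (560,295) and the ear at (97,255).

```bash
python3 - <<'E'
from h import *
v=load('w1'); 
hsv=cv2.cvtColor(v.img,cv2.COLOR_RGB2HSV);H,S,Vv=[hsv[...,i].astype(int) for i in range(3)]
m=((H>15)&(H<32)&(S>100)).astype(np.uint8); mm=np.zeros_like(m); mm[185:280,270:375]=m[185:280,270:375]
mm=cv2.morphologyEx(mm,cv2.MORPH_OPEN,np.ones((5,5)))
cn=max(cv2.findContours(mm,0,1)[0],key=cv2.contourArea); P=ray(v,cn[:,0],.066)[:,:2]*1000
print('plate',cv2.minAreaRect(P.astype(np.float32)))
sl=((~((H>15)&(H<32)&(S>80)))).astype(np.uint8); s2=np.zeros_like(sl); s2[212:254,308:336]=sl[212:254,308:336]
n,l,s,c=cv2.connectedComponentsWithStats(s2); print(s,c)
k=1+np.argmax(s[1:,4]); cn=max(cv2.findContours((l==k).astype(np.uint8),0,1)[0],key=cv2.contourArea); P=ray(v,cn[:,0],.066)[:,:2]*1000
print('slot',cv2.minAreaRect(P.astype(np.float32)))
# safe near edge & seams: green mask corners
C=cloud(v); print('z plate',np.median(C[200:225,290:310,2]),'ear', C[255,100])
cv2.imwrite('pics/w1c.png',cv2.resize(v.img[185:280,270:375,::-1],None,fx=7,fy=6,interpolation=0))
for a,b in [((.5,.061,.066),''),]: print(proj(v,a))
# prop top
m=((H>10)&(H<25)&(S>60)&(Vv>140)).astype(np.uint8); mm=np.zeros_like(m); mm[260:330,480:640]=m[260:330,480:640]
Cc=C[(mm>0)&(v.depth>0)]; Cc=Cc[(Cc[:,2]>.036)&(Cc[:,2]<.046)]; print('prop top',cv2.minAreaRect((Cc[:,:2]*1000).astype(np.float32)),len(Cc),np.median(Cc[:,2]))
E
```

```text
plate ((491.866943359375, 63.04541015625), (70.12326049804688, 65.48661804199219), 79.9896240234375)
[[     0      0    640    480 307050]
 [   318    219     10     16    150]] [[319.498681   239.50642892]
 [322.2        226.34      ]]
slot ((486.65655517578125, 64.24551391601562), (7.591178894042969, 12.996444702148438), 79.79016876220703)
z plate 0.06561757970075824 ear [ 0.47140671 -0.10447349  0.10008233]
[[321.46655684 242.18524525]]
prop top ((611.0015258789062, 289.81451416015625), (120.18082427978516, 32.34700012207031), 85.73475646972656) 3571 0.03974895210636126
```

View pics/w1c.png

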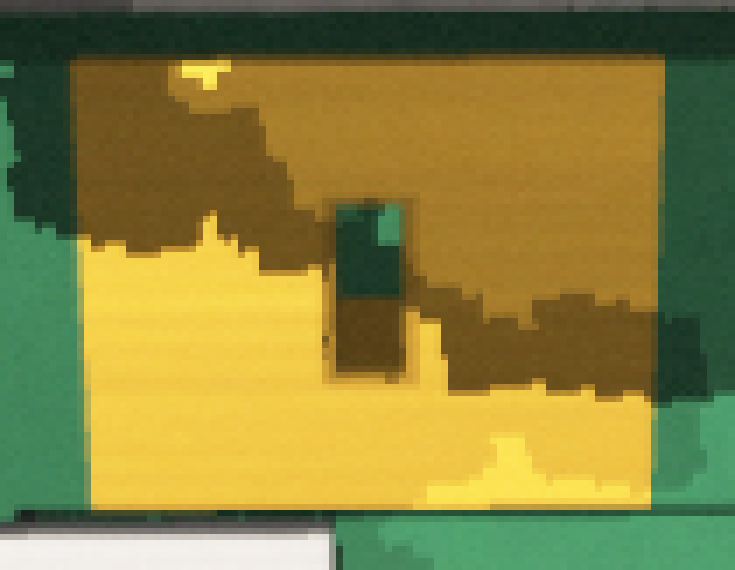

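```bash
python3 - <<'E'
from h import *
v=load('w1'); print(ray(v,[322.1,232.8],.066), proj(v,[[.4919,.063,.066]]))
go(.467,-.371,.20,92)
E
```

```text
[[0.49195115 0.06297221 0.066     ]] [[322.12175972 232.73683774]]
tx -4.77 ty -43.10 tz 2.04  a [ 0.    -0.     1.362] | dist 43.4cm rows>=9
```

Request:
play_rows --commands '[{"tx":-4.8,"ty":-43.1,"tz":2,"ax":0,"ay":0,"az":1.36},{"tx":-4.8,"ty":-43.1,"tz":2,"ax":0,"ay":0,"az":1.36},{"tx":-4.8,"ty":-43.1,"tz":2,"ax":0,"ay":0,"az":1.36},{"tx":-4.8,"ty":-43.1,"tz":2,"ax":0,"ay":0,"az":1.36},{"tx":-4.8,"ty":-43.1,"tz":2,"ax":0,"ay":0,"az":1.36},{"tx":-4.8,"ty":-43.1,"tz":2,"ax":0,"ay":0,"az":1.36},{"tx":-4.8,"ty":-43.1,"tz":2,"ax":0,"ay":0,"az":1.36},{"tx":-4.8,"ty":-43.1,"tz":2,"ax":0,"ay":0,"az":1.36},{"tx":-4.8,"ty":-43.1,"tz":2,"ax":0,"ay":0,"az":1.36},{"tx":-4.8,"ty":-43.1,"tz":2,"ax":0,"ay":0,"az":1.36},{"tx":-4.8,"ty":-43.1,"tz":2,"ax":0,"ay":0,"az":1.36},{"tx":-4.8,"ty":-43.1,"tz":2,"ax":0,"ay":0,"az":1.36},{"tx":-4.8,"ty":-43.1,"tz":2,"ax":0,"ay":0,"az":1.36},{"tx":-4.8,"ty":-43.1,"tz":2,"ax":0,"ay":0,"az":1.36}]'

```text
time: 3.0
ee_pos: [0.4676, -0.3708, 0.2008]
tcp_rot: [180.0, 0.0, 92.2]
wrist_force: [-0.2, 0.0, -0.1]
opening: 0.0401
```

```bash
python3 - <<'E'
from h import *
st(); v=snap('wrist','w2'); st()
hsv=cv2.cvtColor(v.img,cv2.COLOR_RGB2HSV);H,S,Vv=[hsv[...,i].astype(int) for i in range(3)]
C=cloud(v)
for nm,m in [('y',(H>20)&(H<34)&(S>120)),('r',((H<6)|(H>174))&(S>120)),('b',(H>100)&(H<125)&(S>120))]:
    mm=m&(C[...,2]>.08)&(C[...,2]<.092)&(v.depth>0)&(abs(C[...,0]-.467)<.04)
    P=C[mm]; 
    if len(P)>20:
        ys,xs=np.nonzero(mm); print(nm,len(P),xs.mean(),ys.mean(),np.median(P[:,2]),cv2.minAreaRect((P[:,:2]*1000).astype(np.float32)))
E
```

```text
3.0 [ 0.4676 -0.3708  0.2008] [1.7997e+02 2.0000e-02 9.2190e+01] q [-38.4  10.7  10.9  90.2   0.   49.4] F [-0.19  0.03 -0.12] op 0.0401
3.05 [ 0.4675 -0.371   0.2007] [1.7998e+02 2.0000e-02 9.2170e+01] q [-38.4  10.7  10.9  90.2   0.   49.4] F [ 0.82 -0.1   0.14] op 0.04
y 562 323.4928825622776 253.56049822064057 0.08512285841151718 ((467.6248779296875, -375.1693420410156), (9.854172706604004, 32.915191650390625), 2.0182924270629883)
r 636 324.4449685534591 192.0487421383648 0.08515030437331778 ((466.59942626953125, -329.6063232421875), (9.405293464660645, 33.19062805175781), 2.0754570960998535)
b 713 325.4558204768583 123.99018232819074 0.08523850731302499 ((465.035888671875, -283.7621765136719), (9.551554679870605, 33.0999641418457), 2.6777234077453613)
```

View pics/w2.png

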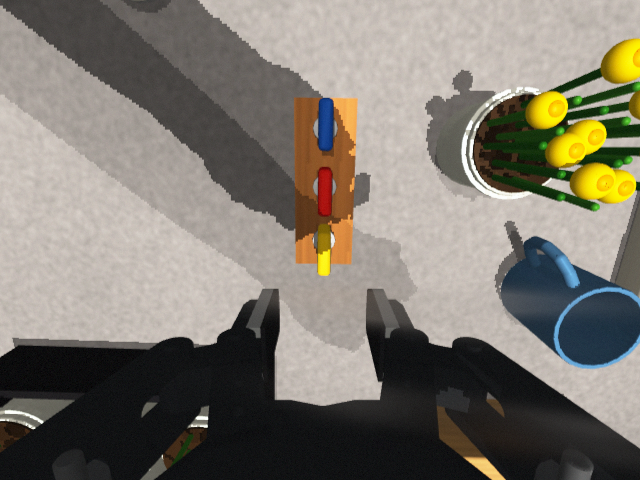

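Yellow bow at (323,254) in the wrist view, red (324,192), blue (325,124): the yellow one is the −y end key, matching the description, and it lies on the jaw midline.

Request:
play_rows --commands '[{"tx":-0.4,"ty":0,"tz":3,"ax":0,"ay":0,"az":0},{"tx":-0.4,"ty":0,"tz":6,"ax":0,"ay":0,"az":0},{"tx":-0.4,"ty":0,"tz":9,"ax":0,"ay":0,"az":0},{"tx":-0.4,"ty":0,"tz":11,"ax":0,"ay":0,"az":0},{"tx":-0.4,"ty":0,"tz":12.5,"ax":0,"ay":0,"az":0},{"tx":-0.4,"ty":0,"tz":13,"ax":0,"ay":0,"az":0},{"tx":-0.4,"ty":0,"tz":13,"ax":0,"ay":0,"az":0},{"tx":-0.4,"ty":0,"tz":13,"ax":0,"ay":0,"az":0}]'

```text
time: 3.85
ee_pos: [0.4678, -0.3762, 0.0715]
tcp_rot: [179.9, 0.1, 92.1]
wrist_force: [-0.2, -0.0, 0.7]
opening: 0.0396
```

Request:
play_rows --commands '[{"tx":0,"ty":0,"tz":0,"ax":0,"ay":0,"az":0},{"tx":0,"ty":0,"tz":0,"ax":0,"ay":0,"az":0},{"tx":0,"ty":0,"tz":0,"ax":0,"ay":0,"az":0},{"tx":0,"ty":0,"tz":0,"ax":0,"ay":0,"az":0},{"tx":0,"ty":0,"tz":0,"ax":0,"ay":0,"az":0},{"tx":0,"ty":0,"tz":0,"ax":0,"ay":0,"az":0}]' --grip 0 --newtons 70

```text
time: 4.45
ee_pos: [0.4677, -0.3762, 0.0712]
tcp_rot: [179.9, 0.1, 92.1]
wrist_force: [-0.7, -0.5, 5.6]
opening: 0.0094
```

```bash
python3 - <<'E'
from h import *
st(); v=snap('wrist','w3')
E
```

```text
4.45 [ 0.4677 -0.3762  0.0712] [1.7993e+02 6.0000e-02 9.2060e+01] q [-38.8  12.   -1.9  76.    0.   49.1] F [-0.68 -0.48  5.64] op 0.0094
```

View pics/w3.png

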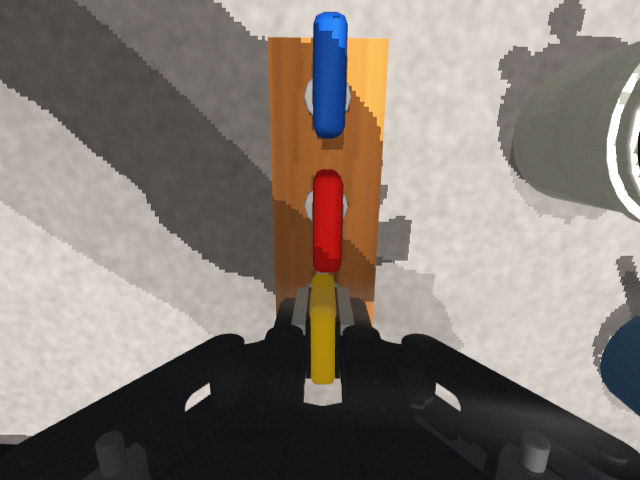

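```bash
python3 - <<'E'
from h import *
go(.4935,.062,.21,170);go(.4935,.062,.150,170)
E
```

```text
tx 43.68 ty 4.18 tz -13.92  a [ 0.     0.002 -1.36 ] | dist 46.0cm rows>=9
tx 43.69 ty 4.17 tz -7.92  a [ 0.     0.002 -1.36 ] | dist 44.6cm rows>=9
```

Request:
play_rows --commands '[{"tx":0,"ty":0,"tz":-4,"ax":0,"ay":0,"az":0},{"tx":0,"ty":0,"tz":-8,"ax":0,"ay":0,"az":0},{"tx":0,"ty":0,"tz":-13,"ax":0,"ay":0,"az":0},{"tx":43.7,"ty":4.2,"tz":-14,"ax":0,"ay":0,"az":-1.36},{"tx":43.7,"ty":4.2,"tz":-14,"ax":0,"ay":0,"az":-1.36},{"tx":43.7,"ty":4.2,"tz":-14,"ax":0,"ay":0,"az":-1.36},{"tx":43.7,"ty":4.2,"tz":-14,"ax":0,"ay":0,"az":-1.36},{"tx":43.7,"ty":4.2,"tz":-14,"ax":0,"ay":0,"az":-1.36},{"tx":43.7,"ty":4.2,"tz":-14,"ax":0,"ay":0,"az":-1.36},{"tx":43.7,"ty":4.2,"tz":-14,"ax":0,"ay":0,"az":-1.36},{"tx":43.7,"ty":4.2,"tz":-14,"ax":0,"ay":0,"az":-1.36},{"tx":43.7,"ty":4.2,"tz":-14,"ax":0,"ay":0,"az":-1.36},{"tx":43.7,"ty":4.2,"tz":-14,"ax":0,"ay":0,"az":-1.36},{"tx":43.7,"ty":4.2,"tz":-14,"ax":0,"ay":0,"az":-1.36},{"tx":43.7,"ty":4.2,"tz":-11,"ax":0,"ay":0,"az":-1.36},{"tx":43.7,"ty":4.2,"tz":-8,"ax":0,"ay":0,"az":-1.36},{"tx":43.7,"ty":4.2,"tz":-7.9,"ax":0,"ay":0,"az":-1.36},{"tx":43.7,"ty":4.2,"tz":-7.9,"ax":0,"ay":0,"az":-1.36},{"tx":43.7,"ty":4.2,"tz":-7.9,"ax":0,"ay":0,"az":-1.36}]'

```text
time: 6.4
ee_pos: [0.4942, 0.0618, 0.151]
tcp_rot: [180.0, 0.1, 169.9]
wrist_force: [0.4, 0.7, 0.2]
opening: 0.0091
```

```bash
python3 - <<'E'
from h import *
st(); v=snap('wrist','w4'); cv2.imwrite('pics/w4c.png',cv2.resize(v.img[150:400,230:410,::-1],None,fx=4,fy=2.4,interpolation=2))
t=snap('top','t4');s=snap('side','s4')
cv2.imwrite('pics/s4c.png',cv2.resize(s.img[190:330,280:430,::-1],None,fx=4,fy=4,interpolation=2))
E
```

```text
6.4 [0.4942 0.0618 0.151 ] [1.7997e+02 1.1000e-01 1.6990e+02] q [ 7.1 -3.1 -9.1 83.9 -0.  17.2] F [0.43 0.7  0.23] op 0.0091
```

View pics/w4.png

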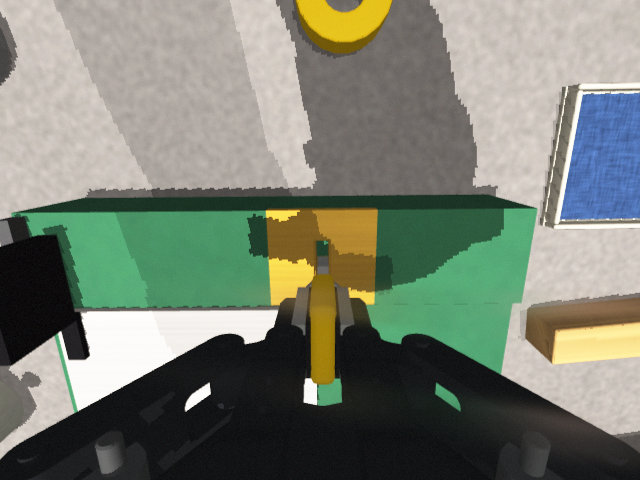

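View pics/s4c.png

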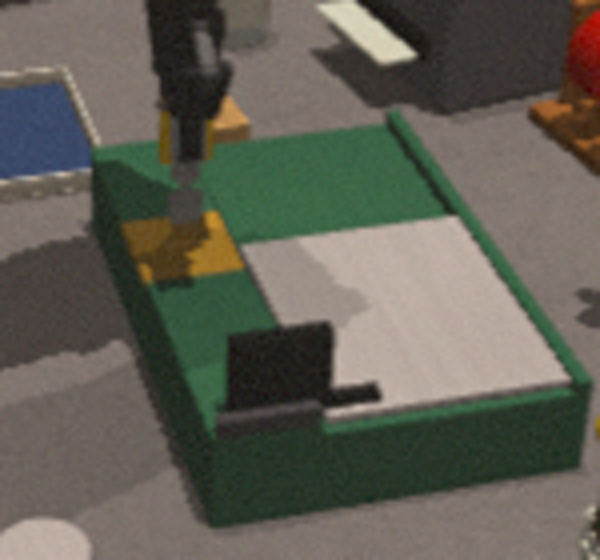

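View pics/w4c.png

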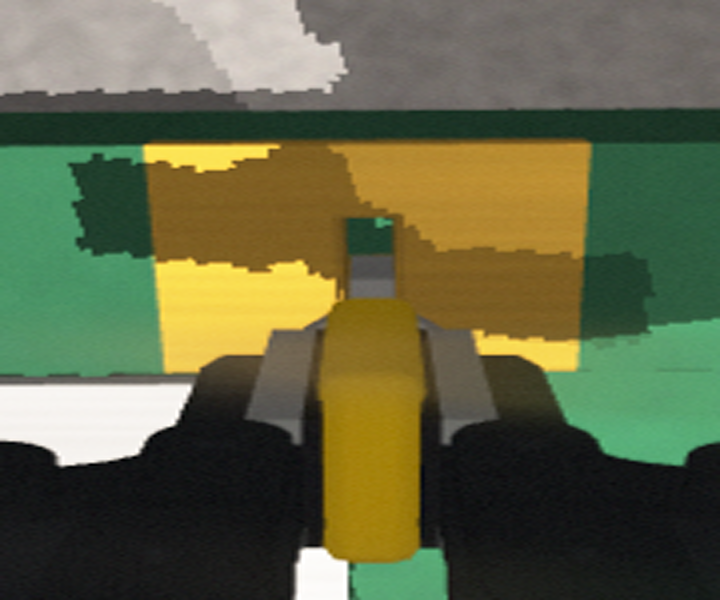

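```bash
python3 - <<'E'
from h import *
s=load('w4'); print('wrist slot centre seen at', proj(s,[[.4919,.063,.066],[.495,.061,.066]]))
# expected tip lower end if key centred at TCP
p=np.array([.4942,.0618,.151-.0672]); a=np.radians(169.9); x=np.array([np.cos(a),np.sin(a),0]);y=np.array([np.sin(a),-np.cos(a),0])
print('tip corners',proj(s,[p+x*.0085,p-x*.0085,p+x*.0085+y*.003,p+x*.0085-y*.003]))
print('blade edge 5up',proj(s,[p+x*.011+[0,0,.005]]), 'neck-edge', proj(s,[p+x*.011+[0,0,.022]]))
E
```

```text
wrist slot centre seen at [[321.72147775 258.43703334]
 [319.5468036  263.37946523]]
tip corners [[320.38848852 258.27796434]
 [320.4455481  284.77008576]
 [325.42743592 258.27394771]
 [315.34936531 258.28198111]]
blade edge 5up [[320.34201269 256.90292509]] neck-edge [[320.19806124 266.89125847]]
```

```bash
python3 - <<'E'
from h import *
s=load('w4'); t=R.from_euler('xyz',[180,0,170],degrees=True)
tcp=np.array([.4942,.0618,.151])
def T(p): return t.inv().apply(p-tcp)*1000
print('plate top',T(ray(s,[322.5,208.3],.066)),'bottom',T(ray(s,[322.5,304.5],.066)),'slot end',T(ray(s,[322.5,239.8],.066)))
print('L',T(ray(s,[268,255],.066)),'R',T(ray(s,[376.,255],.066)))
for vv in (255,256,257): print('tip',vv,T(ray(s,[322.9,vv],.0838)),T(ray(s,[322.9,vv],.0888)))
E
```

```text
plate top [[35.41517783  1.35667486 85.        ]] bottom [[-30.43568518   1.22203225  85.        ]] slot end [[15.04835003  1.31503163 85.        ]]
L [[  4.91296224 -34.08006799  85.        ]] R [[ 4.73274028 36.0347915  85.        ]]
tip 255 [[10.54523816  1.5135893  67.2       ]] [[12.15306641  1.50229178 62.2       ]]
tip 256 [[ 9.92135728  1.51252004 67.2       ]] [[11.5455834   1.50125063 62.2       ]]
tip 257 [[ 9.29639109  1.51144893 67.2       ]] [[10.93704361  1.50020767 62.2       ]]
```

Request:
play_rows --commands '[{"tx":0.17,"ty":-0.03,"tz":0.5,"ax":0,"ay":0,"az":0},{"tx":0.17,"ty":-0.03,"tz":1.0,"ax":0,"ay":0,"az":0},{"tx":0.17,"ty":-0.03,"tz":1.4,"ax":0,"ay":0,"az":0},{"tx":0.17,"ty":-0.03,"tz":1.8,"ax":0,"ay":0,"az":0},{"tx":0.17,"ty":-0.03,"tz":2.1,"ax":0,"ay":0,"az":0},{"tx":0.17,"ty":-0.03,"tz":2.4,"ax":0,"ay":0,"az":0},{"tx":0.17,"ty":-0.03,"tz":2.4,"ax":0,"ay":0,"az":0}]'

```text
time: 7.25
ee_pos: [0.4916, 0.0623, 0.1248]
tcp_rot: [-180.0, -0.0, 170.0]
wrist_force: [-1.3, -0.8, -1.9]
opening: 0.0093
```

```bash
python3 - <<'E'
from h import *
st(); v=snap('wrist','w5'); cv2.imwrite('pics/w5c.png',cv2.resize(v.img[150:400,230:410,::-1],None,fx=4,fy=2.4,interpolation=2))
E
```

```text
7.25 [0.4916 0.0623 0.1248] [-1.7999e+02 -4.0000e-02  1.6998e+02] q [  7.2  -3.  -11.9  81.2   0.   17.2] F [-1.27 -0.79 -1.86] op 0.0093
```

View pics/w5c.png

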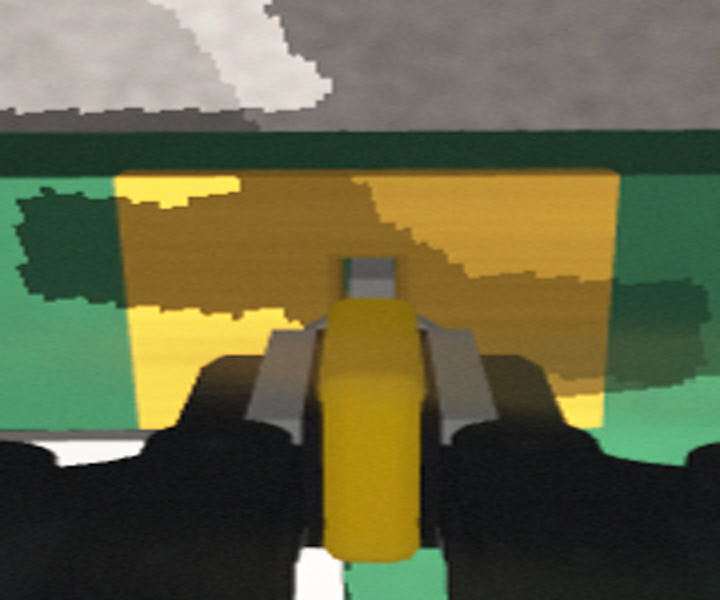

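Request:
play_rows --commands '[{"tx":0,"ty":-0.03,"tz":0.5,"ax":0,"ay":0,"az":0},{"tx":0,"ty":-0.03,"tz":1.0,"ax":0,"ay":0,"az":0},{"tx":0,"ty":-0.03,"tz":1.5,"ax":0,"ay":0,"az":0},{"tx":0,"ty":-0.03,"tz":1.9,"ax":0,"ay":0,"az":0},{"tx":0,"ty":-0.03,"tz":2.2,"ax":0,"ay":0,"az":0},{"tx":0,"ty":-0.03,"tz":2.4,"ax":0,"ay":0,"az":0},{"tx":0,"ty":-0.03,"tz":2.4,"ax":0,"ay":0,"az":0}]'

```text
time: 8.0
ee_pos: [0.4916, 0.062, 0.101]
tcp_rot: [-180.0, -0.0, 170.0]
wrist_force: [-0.0, -0.5, 0.6]
opening: 0.0088
```

Request:
play_rows --commands '[{"tx":0,"ty":0,"tz":0.12,"ax":0,"ay":0,"az":0},{"tx":0,"ty":0,"tz":0.25,"ax":0,"ay":0,"az":0},{"tx":0,"ty":0,"tz":0.3,"ax":0,"ay":0,"az":0},{"tx":0,"ty":0,"tz":0.3,"ax":0,"ay":0,"az":0},{"tx":0,"ty":0,"tz":0.3,"ax":0,"ay":0,"az":0}]'

```text
time: 8.5
ee_pos: [0.492, 0.0621, 0.0992]
tcp_rot: [180.0, 0.1, 170.0]
wrist_force: [-1.9, -0.8, 5.6]
opening: 0.009
```

```bash
python3 - <<'E'
from h import *
st(); v=snap('side','s6'); cv2.imwrite('pics/s6c.png',cv2.resize(v.img[190:300,280:390,::-1],None,fx=5,fy=5,interpolation=2))
E
```

```text
8.5 [0.492  0.0621 0.0992] [1.7998e+02 6.0000e-02 1.6999e+02] q [  7.2  -2.7 -14.4  78.2   0.   17.2] F [-1.87 -0.76  5.64] op 0.009
```

View pics/s6c.png

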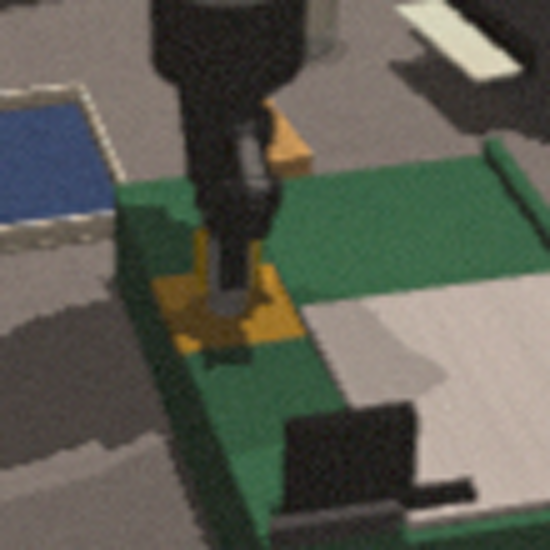

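Request:
play_rows --commands '[{"tx":0,"ty":0,"tz":0,"ax":0,"ay":0,"az":0.12},{"tx":0,"ty":0,"tz":0,"ax":0,"ay":0,"az":0.24},{"tx":0,"ty":0,"tz":0,"ax":0,"ay":0,"az":0.36},{"tx":0,"ty":0,"tz":0,"ax":0,"ay":0,"az":0.48},{"tx":0,"ty":0,"tz":0,"ax":0,"ay":0,"az":0.6},{"tx":0,"ty":0,"tz":0,"ax":0,"ay":0,"az":0.72},{"tx":0,"ty":0,"tz":0,"ax":0,"ay":0,"az":0.84},{"tx":0,"ty":0,"tz":0,"ax":0,"ay":0,"az":0.96},{"tx":0,"ty":0,"tz":0,"ax":0,"ay":0,"az":1.08},{"tx":0,"ty":0,"tz":0,"ax":0,"ay":0,"az":1.2},{"tx":0,"ty":0,"tz":0,"ax":0,"ay":0,"az":1.32},{"tx":0,"ty":0,"tz":0,"ax":0,"ay":0,"az":1.42},{"tx":0,"ty":0,"tz":0,"ax":0,"ay":0,"az":1.5},{"tx":0,"ty":0,"tz":0,"ax":0,"ay":0,"az":1.5},{"tx":0,"ty":0,"tz":0,"ax":0,"ay":0,"az":1.5},{"tx":0,"ty":0,"tz":0,"ax":0,"ay":0,"az":1.5}]'

```text
time: 10.15
ee_pos: [0.493, 0.0626, 0.0993]
tcp_rot: [179.8, -0.1, 84.1]
wrist_force: [3.8, 3.3, 1.5]
opening: 0.0091
```

```bash
python3 - <<'E'
from h import *
st(); print(bot.get_obs()['torque']); v=snap('wrist','w7')
E
```

```text
10.15 [0.493  0.0626 0.0993] [ 1.7982e+02 -1.0000e-01  8.4130e+01] q [ 7.200e+00 -2.700e+00 -1.440e+01  7.810e+01  1.000e-01  1.031e+02] F [3.85 3.27 1.5 ] op 0.0091
[ 0.84493246 -1.02314336  0.00296389]
```

View pics/w7.png

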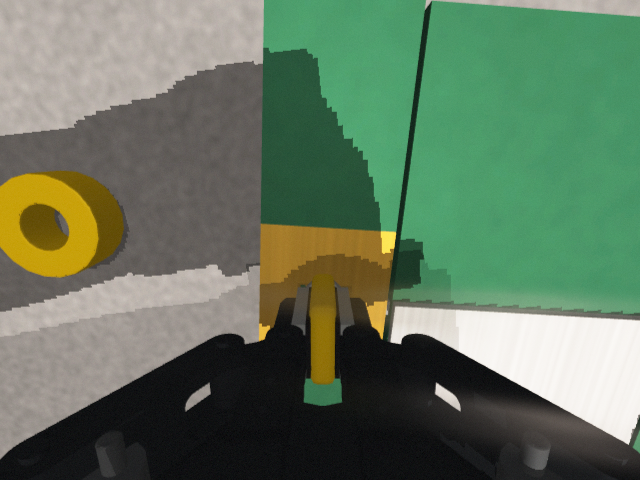

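Request:
play_rows --commands '[{"tx":0,"ty":0,"tz":0,"ax":0,"ay":0,"az":0.07},{"tx":0,"ty":0,"tz":0,"ax":0,"ay":0,"az":0.14},{"tx":0,"ty":0,"tz":0,"ax":0,"ay":0,"az":0.14}]'

```text
time: 10.5
ee_pos: [0.4931, 0.0627, 0.0993]
tcp_rot: [179.8, -0.1, 76.1]
wrist_force: [5.2, 3.7, 2.4]
opening: 0.0089
```

```bash
python3 - <<'E'
from h import *
st(); print(bot.get_obs()['torque']); v=snap('wrist','w8')
cv2.imwrite('pics/w8c.png',cv2.resize(v.img[250:400,250:400,::-1],None,fx=4,fy=4,interpolation=2))
E
```

```text
10.5 [0.4931 0.0627 0.0993] [ 1.7983e+02 -1.2000e-01  7.6060e+01] q [  7.2  -2.7 -14.4  78.1   0.  111.2] F [5.15 3.72 2.37] op 0.0089
[ 0.7644468  -1.09891677  1.00757951]
```

View pics/w8c.png

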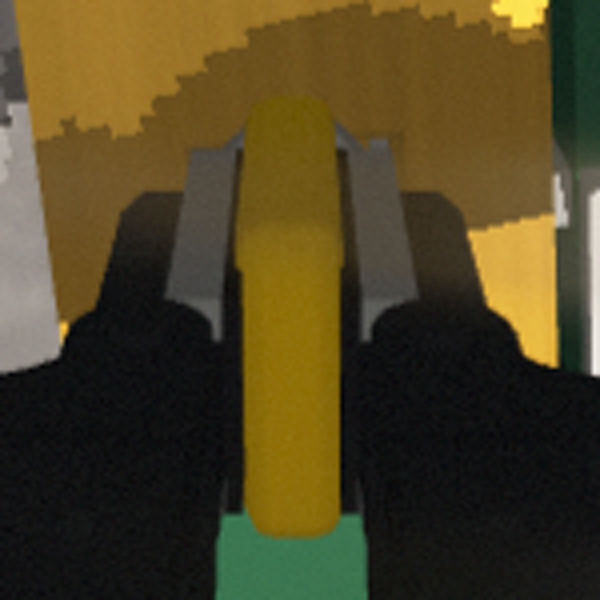

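The stop is reached: the last extra turn raised the twist torque to 1.0 Nm. Unload, release, rise.

Request:
play_rows --commands '[{"tx":0,"ty":0,"tz":0,"ax":0,"ay":0,"az":-0.06},{"tx":0,"ty":0,"tz":0,"ax":0,"ay":0,"az":-0.1},{"tx":0,"ty":0,"tz":0,"ax":0,"ay":0,"az":-0.1}]'

```text
time: 10.85
ee_pos: [0.493, 0.0626, 0.0993]
tcp_rot: [179.8, -0.1, 81.9]
wrist_force: [4.7, 2.6, 3.2]
opening: 0.0092
```

Request:
play_rows --commands '[{"tx":0,"ty":0,"tz":0,"ax":0,"ay":0,"az":0},{"tx":0,"ty":0,"tz":0,"ax":0,"ay":0,"az":0},{"tx":0,"ty":0,"tz":0,"ax":0,"ay":0,"az":0},{"tx":0,"ty":0,"tz":0,"ax":0,"ay":0,"az":0},{"tx":0,"ty":0,"tz":-1,"ax":0,"ay":0,"az":0},{"tx":0,"ty":0,"tz":-2,"ax":0,"ay":0,"az":0},{"tx":0,"ty":0,"tz":-4,"ax":0,"ay":0,"az":0},{"tx":0,"ty":0,"tz":-7,"ax":0,"ay":0,"az":0},{"tx":0,"ty":0,"tz":-10,"ax":0,"ay":0,"az":0},{"tx":0,"ty":0,"tz":-10,"ax":0,"ay":0,"az":0}]' --grip 4

```text
time: 11.85
ee_pos: [0.4933, 0.0622, 0.2035]
tcp_rot: [179.6, -0.1, 81.7]
wrist_force: [-0.7, -0.6, 0.6]
opening: 0.0399
```

```bash
python3 - <<'E'
from h import *
st(); v=snap('wrist','w9')
go(.612,.289,.2,86)
E
```

```text
11.85 [0.4933 0.0622 0.2035] [ 1.7961e+02 -1.0000e-01  8.1740e+01] q [  7.2  -3.4  -3.5  89.4  -0.  105.4] F [-0.68 -0.56  0.62] op 0.0399
tx 24.16 ty 8.54 tz 0.19  a [ 0.004 -0.001 -0.074] | dist 25.6cm rows>=5
```

View pics/w9.png

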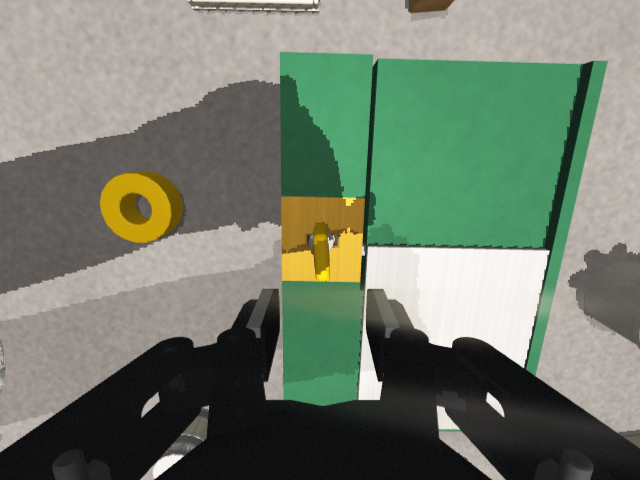

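```bash
python3 - <<'E'
from h import *
v=load('w9'); print(ray(v,[[281.5,198],[364,198],[364,281.5],[282,281]],.066)*1000, ray(v,[[281.5,198],[364,198],[364,281.5],[282,281]],.066).mean(0))
E
```

```text
[[466.56767464 101.20747253  66.        ]
 [529.84188593  91.94111609  66.        ]
 [522.16882771  22.82888724  66.        ]
 [454.78527845  33.27032555  66.        ]] [0.49334092 0.06231195 0.066     ]
```

Request:
play_rows --commands '[{"tx":24.2,"ty":8.5,"tz":0,"ax":0.004,"ay":0,"az":-0.074},{"tx":24.2,"ty":8.5,"tz":0,"ax":0.004,"ay":0,"az":-0.074},{"tx":24.2,"ty":8.5,"tz":0,"ax":0.004,"ay":0,"az":-0.074},{"tx":24.2,"ty":8.5,"tz":0,"ax":0.004,"ay":0,"az":-0.074},{"tx":24.2,"ty":8.5,"tz":0,"ax":0.004,"ay":0,"az":-0.074},{"tx":24.2,"ty":8.5,"tz":0,"ax":0.004,"ay":0,"az":-0.074},{"tx":24.2,"ty":8.5,"tz":0,"ax":0.004,"ay":0,"az":-0.074},{"tx":24.2,"ty":8.5,"tz":0,"ax":0.004,"ay":0,"az":-0.074},{"tx":24.2,"ty":8.5,"tz":0,"ax":0.004,"ay":0,"az":-0.074}]' --grip 6

```text
time: 12.8
ee_pos: [0.6103, 0.288, 0.1992]
tcp_rot: [-179.8, -0.0, 85.9]
wrist_force: [-0.2, -0.1, -0.3]
opening: 0.0599
```

```bash
python3 - <<'E'
from h import *
st(); v=snap('wrist','w10');hsv=cv2.cvtColor(v.img,cv2.COLOR_RGB2HSV);H,S,Vv=[hsv[...,i].astype(int) for i in range(3)]
C=cloud(v)
m=((H>8)&(H<25)&(S>60)&(Vv>100)); Cc=C[m&(v.depth>0)&(C[...,2]>.036)&(C[...,2]<.046)&(abs(C[...,0]-.612)<.05)]
print('prop top',cv2.minAreaRect((Cc[:,:2]*1000).astype(np.float32)),len(Cc),np.median(Cc[:,2]))
E
```

```text
12.8 [0.6103 0.288  0.1992] [-1.7981e+02 -2.0000e-02  8.5920e+01] q [2.520e+01 2.230e+01 2.500e+01 9.290e+01 1.000e-01 1.193e+02] F [-0.23 -0.11 -0.27] op 0.0599
prop top ((611.0457153320312, 289.77764892578125), (119.8193130493164, 31.904863357543945), 86.0625) 4915 0.03955342274419249
```

View pics/w10.png

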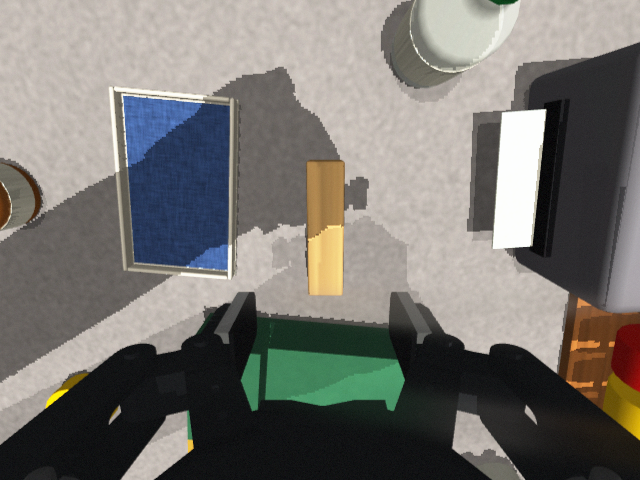

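Request:
play_rows --commands '[{"tx":0.2,"ty":0.06,"tz":4,"ax":0,"ay":0,"az":0},{"tx":0.2,"ty":0.06,"tz":8,"ax":0,"ay":0,"az":0},{"tx":0.2,"ty":0.06,"tz":12,"ax":0,"ay":0,"az":0},{"tx":0.2,"ty":0.06,"tz":14.5,"ax":0,"ay":0,"az":0},{"tx":0.2,"ty":0.06,"tz":16,"ax":0,"ay":0,"az":0},{"tx":0.2,"ty":0.06,"tz":16.9,"ax":0,"ay":0,"az":0},{"tx":0.2,"ty":0.06,"tz":16.9,"ax":0,"ay":0,"az":0}]'

```text
time: 13.55
ee_pos: [0.6106, 0.2909, 0.0294]
tcp_rot: [-179.8, -0.0, 86.0]
wrist_force: [-0.5, 0.1, 0.2]
opening: 0.0603
```

Request:
play_rows --commands '[{"tx":0,"ty":0,"tz":0,"ax":0,"ay":0,"az":0},{"tx":0,"ty":0,"tz":0,"ax":0,"ay":0,"az":0},{"tx":0,"ty":0,"tz":0,"ax":0,"ay":0,"az":0},{"tx":0,"ty":0,"tz":0,"ax":0,"ay":0,"az":0},{"tx":0,"ty":0,"tz":0,"ax":0,"ay":0,"az":0}]' --grip 2 --newtons 60

```text
time: 14.05
ee_pos: [0.6116, 0.2918, 0.0313]
tcp_rot: [-179.9, -0.1, 86.0]
wrist_force: [0.0, -0.2, 6.1]
opening: 0.0311
```

```bash
cat >> h.py <<'E'
lock=np.array([.4930,.0623,.066]); SY=-10.0; Rs=R.from_euler('z',SY,degrees=True).as_matrix()
so=lock-Rs@np.array([-.1125,.030,.066])
def S2W(x,y,z): return so+Rs@np.array([x,y,z])
E
python3 - <<'E'
from h import *
st(); print('safe origin',so)
# compare: ear face from hatch shut
print('ear',S2W(-.1125,-.150,.085),'stop',S2W(-.1125,-.157,.066))
for y in (-.150-.060-.015,-.150-.060, -.150-.060+.122): print(y,S2W(-.1125,y,.112))
p=S2W(-.1125,-.150-.060-.015,.2); go(*p,80)
t=load('top0'); 
E
```

```text
14.05 [0.6116 0.2918 0.0313] [-1.7993e+02 -9.0000e-02  8.5990e+01] q [2.550e+01 2.360e+01 8.100e+00 7.460e+01 1.000e-01 1.195e+02] F [ 0.01 -0.19  6.14] op 0.0311
safe origin [0.59858143 0.01322035 0.        ]
ear [ 0.46174333 -0.1149654   0.085     ] stop [ 0.46052779 -0.12185905  0.066     ]
-0.22499999999999998 [ 0.44871971 -0.18882598  0.112     ]
-0.21 [ 0.45132444 -0.17405386  0.112     ]
-0.088 [ 0.47250952 -0.05390731  0.112     ]
tx -49.06 ty -12.91 tz -16.93  a [-0.001 -0.002  0.105] | dist 53.5cm rows>=11
```

```bash
python3 - <<'E'
from h import *
for f in ['top0','w1','w4','side0']:
    v=load(f); C=cloud(v); ok=(v.depth>0)
    Q=(C-so)@Rs
    g=v.img.max(2)<70
    m=ok&g&(Q[...,2]>.08)&(Q[...,2]<.125)&(Q[...,1]<-.10)&(Q[...,1]>-.2)&(Q[...,0]<-.04)&(Q[...,0]>-.2)
    P=Q[m]*1000
    if len(P): print(f,len(P),np.percentile(P,[2,98],axis=0).round(1).tolist())
    m=ok&(Q[...,2]>.10)&(Q[...,2]<.125)&(Q[...,1]<-.10)&(Q[...,1]>-.2)&(Q[...,0]<-.04)&(Q[...,0]>-.2)
    P=Q[m]*1000
    if len(P): print('  hi',len(P),np.percentile(P,[2,98],axis=0).round(1).tolist())
E
```

```text
top0 180 [[-127.4, -150.2, 82.9], [-69.4, -138.5, 123.3]]
  hi 173 [[-127.4, -150.6, 103.5], [-68.7, -138.8, 123.4]]
w1 3959 [[-130.3, -148.5, 81.3], [-72.4, -136.4, 118.4]]
  hi 2729 [[-130.3, -148.9, 100.8], [-71.7, -136.5, 118.5]]
w4 5846 [[-130.3, -141.9, 80.9], [-71.9, -136.2, 117.5]]
  hi 2825 [[-128.8, -140.4, 100.3], [-71.3, -136.2, 117.9]]
side0 415 [[-130.2, -153.3, 81.1], [-73.9, -140.2, 118.7]]
  hi 256 [[-130.0, -153.0, 100.5], [-71.7, -138.9, 119.0]]
```

```bash
python3 - <<'E'
from h import *
for f in ['w1','w4','top0','side0']:
    v=load(f); C=cloud(v); Q=(C-so)@Rs; hsv=cv2.cvtColor(v.img,cv2.COLOR_RGB2HSV)
    ok=(v.depth>0)
    top=ok&(abs(Q[...,2]-.066)<.003)&(abs(Q[...,0])<.2)&(abs(Q[...,1])<.2)
    print(f)
    for y0 in (-.16,-.13,-.1,-.05,0,.05,.1,.15):
        p=Q[top&(abs(Q[...,1]-y0)<.006)]*1000
        if len(p)>10: print('  y',y0,'xmin',np.percentile(p[:,0],1).round(1),'xmax',np.percentile(p[:,0],99).round(1))
    p=Q[ok&(Q[...,2]>.070)&(Q[...,2]<.082)&(Q[...,1]<-.152)&(Q[...,1]>-.185)&(Q[...,0]<-.04)&(Q[...,0]>-.17)]*1000
    if len(p): print('  stop',len(p),np.percentile(p,[3,97],axis=0).round(1).tolist())
E
```

```text
w1
  y -0.16 xmin -144.0 xmax 8.2
  y -0.13 xmin -143.3 xmax 52.3
  y -0.1 xmin -144.1 xmax 83.2
  y -0.05 xmin -144.4 xmax -29.9
  y 0 xmin -144.0 xmax 54.2
  y 0.05 xmin -145.5 xmax -80.9
  y 0.1 xmin -145.6 xmax -81.9
  y 0.15 xmin -146.2 xmax 82.2
  stop 299 [[-141.7, -164.2, 70.9], [-127.9, -155.8, 78.6]]
w4
  y -0.16 xmin -144.3 xmax 3.2
  y -0.13 xmin -144.0 xmax -9.4
  y -0.1 xmin -144.0 xmax -25.0
  y -0.05 xmin -144.6 xmax -13.6
  y 0 xmin -145.1 xmax -67.8
  y 0.05 xmin -145.5 xmax -87.0
  y 0.1 xmin -145.8 xmax -81.9
  y 0.15 xmin -146.1 xmax -81.9
  stop 521 [[-141.7, -163.6, 70.5], [-127.8, -155.6, 78.6]]
top0
  y -0.16 xmin -140.2 xmax 88.3
  y -0.13 xmin -140.4 xmax 86.5
  y -0.1 xmin -139.9 xmax 85.0
  y -0.05 xmin -140.6 xmax 168.9
  y 0 xmin -140.8 xmax 188.4
  y 0.05 xmin -140.9 xmax 86.5
  y 0.1 xmin -142.8 xmax 85.8
  y 0.15 xmin -142.4 xmax 85.3
  stop 93 [[-138.4, -165.8, 72.0], [-80.8, -157.4, 81.8]]
side0
  y -0.16 xmin -144.1 xmax 85.4
  y -0.13 xmin -143.3 xmax 83.5
  y -0.1 xmin -142.9 xmax 84.7
  y -0.05 xmin -143.0 xmax 171.5
  y 0 xmin -142.4 xmax 83.4
  y 0.05 xmin -145.4 xmax 83.3
  y 0.1 xmin -145.4 xmax 82.6
  y 0.15 xmin -145.6 xmax 82.3
  stop 145 [[-140.7, -168.1, 70.4], [-84.1, -152.3, 80.0]]
```

```bash
sed -i 's/SY=-10.0/SY=-9.7/' h.py; python3 - <<'E'
from h import *
st(); print(so)
p=S2W(-.109,-.222,.2); print(p); go(*p,80.3)
s=(*p,80.3)
q=S2W(-.109,-.222,.115); go(*q,80.3,start=s)
go(*S2W(-.109,-.086,.115),80.3,start=(*q,80.3))
E
```

```text
14.05 [0.6116 0.2918 0.0313] [-1.7993e+02 -9.0000e-02  8.5990e+01] q [2.550e+01 2.360e+01 8.100e+00 7.460e+01 1.000e-01 1.195e+02] F [ 0.01 -0.19  6.14] op 0.0311
[0.59883696 0.01377384 0.        ]
[ 0.45399064 -0.18668699  0.2       ]
tx -48.81 ty -12.40 tz -16.93  a [-0.001 -0.002  0.099] | dist 53.1cm rows>=11
tx 0.00 ty -0.00 tz 8.50  a [0. 0. 0.] | dist 8.5cm rows>=2
tx 13.60 ty -0.00 tz -0.00  a [0. 0. 0.] | dist 13.6cm rows>=3
```

Request:
play_rows --commands '[{"tx":0,"ty":0,"tz":-3,"ax":0,"ay":0,"az":0},{"tx":0,"ty":0,"tz":-7,"ax":0,"ay":0,"az":0},{"tx":0,"ty":0,"tz":-12,"ax":0,"ay":0,"az":0},{"tx":0,"ty":0,"tz":-17,"ax":0,"ay":0,"az":0},{"tx":-48.8,"ty":-12.4,"tz":-17,"ax":0,"ay":0,"az":0.1},{"tx":-48.8,"ty":-12.4,"tz":-17,"ax":0,"ay":0,"az":0.1},{"tx":-48.8,"ty":-12.4,"tz":-17,"ax":0,"ay":0,"az":0.1},{"tx":-48.8,"ty":-12.4,"tz":-17,"ax":0,"ay":0,"az":0.1},{"tx":-48.8,"ty":-12.4,"tz":-17,"ax":0,"ay":0,"az":0.1},{"tx":-48.8,"ty":-12.4,"tz":-17,"ax":0,"ay":0,"az":0.1},{"tx":-48.8,"ty":-12.4,"tz":-17,"ax":0,"ay":0,"az":0.1},{"tx":-48.8,"ty":-12.4,"tz":-17,"ax":0,"ay":0,"az":0.1},{"tx":-48.8,"ty":-12.4,"tz":-17,"ax":0,"ay":0,"az":0.1},{"tx":-48.8,"ty":-12.4,"tz":-17,"ax":0,"ay":0,"az":0.1},{"tx":-48.8,"ty":-12.4,"tz":-17,"ax":0,"ay":0,"az":0.1},{"tx":-48.8,"ty":-12.4,"tz":-17,"ax":0,"ay":0,"az":0.1},{"tx":-48.8,"ty":-12.4,"tz":-17,"ax":0,"ay":0,"az":0.1}]'

```text
time: 15.75
ee_pos: [0.4538, -0.1863, 0.2]
tcp_rot: [-179.8, 0.0, 80.3]
wrist_force: [-0.5, 0.4, -1.5]
opening: 0.0309
```

```bash
python3 - <<'E'
from h import *
st(); v=snap('wrist','w11'); s=snap('side','s11'); cv2.imwrite('pics/s11c.png',cv2.resize(s.img[150:420,250:520,::-1],None,fx=2.2,fy=2.2,interpolation=2))
E
```

```text
15.75 [ 0.4538 -0.1863  0.2   ] [-179.79    0.     80.27] q [-22.3  -3.7  -4.3  89.6  -0.   77.4] F [-0.54  0.35 -1.46] op 0.0309
```

View pics/w11.png

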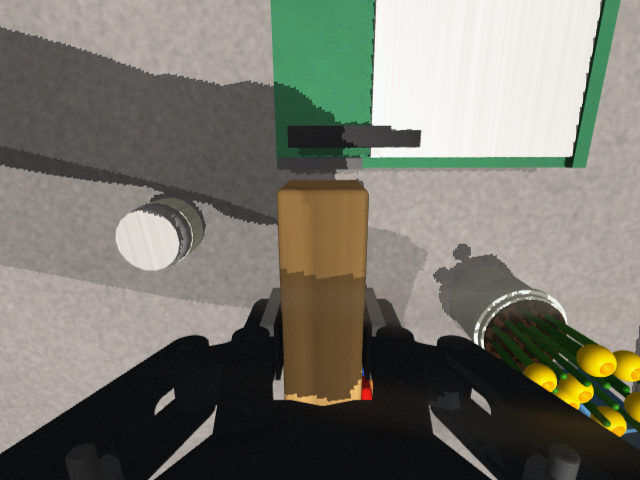

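View pics/s11c.png

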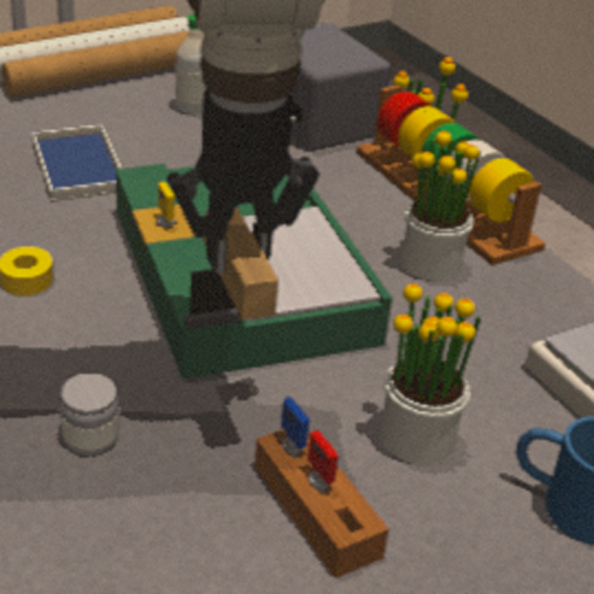

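```bash
python3 - <<'E'
from h import *
v=load('w11'); C=cloud(v); Q=(C-so)@Rs; hsv=cv2.cvtColor(v.img,cv2.COLOR_RGB2HSV);H,S,Vv=[hsv[...,i].astype(int) for i in range(3)]
m=(v.depth>0)&(H>8)&(H<25)&(S>60)&(Q[...,2]>.15)&(Q[...,2]<.25); m[:170]=0; m[400:]=0;m[:,:270]=0;m[:,375:]=0
P=Q[m]*1000; print('prop',np.percentile(P,[1,50,99],axis=0).round(1))
e=(v.depth>0)&(Vv<70); e[:115]=0;e[155:]=0;e[:,:280]=0;e[:,430:]=0
P=Q[e]*1000; P=P[(P[:,2]>80)]; print('ear',len(P),np.percentile(P,[1,50,99],axis=0).round(1))
print('tcp safe',(bot.get_obs()['ee_pos']-so)@Rs*1000)
E
```

```text
prop [[-126.1 -247.9  181.8]
 [-110.4 -199.   208.2]
 [ -95.  -163.7  209.7]]
ear 1916 [[-130.7 -149.5  116. ]
 [-105.8 -143.4  117.6]
 [ -72.  -137.9  119.2]]
tcp safe [-109.1485274  -221.05179263  199.83634591]
```

Request:
play_rows --commands '[{"tx":0,"ty":0,"tz":3,"ax":0,"ay":0,"az":0},{"tx":0,"ty":0,"tz":6,"ax":0,"ay":0,"az":0},{"tx":0,"ty":0,"tz":8,"ax":0,"ay":0,"az":0},{"tx":0,"ty":0,"tz":8.5,"ax":0,"ay":0,"az":0},{"tx":0,"ty":0,"tz":8.5,"ax":0,"ay":0,"az":0},{"tx":1,"ty":0,"tz":8.5,"ax":0,"ay":0,"az":0},{"tx":2,"ty":0,"tz":8.5,"ax":0,"ay":0,"az":0},{"tx":3,"ty":0,"tz":8.5,"ax":0,"ay":0,"az":0},{"tx":4,"ty":0,"tz":8.5,"ax":0,"ay":0,"az":0},{"tx":4,"ty":0,"tz":8.5,"ax":0,"ay":0,"az":0}]'

```text
time: 16.85
ee_pos: [0.4604, -0.1461, 0.1151]
tcp_rot: [-179.8, -0.0, 80.3]
wrist_force: [0.5, -1.3, -0.3]
opening: 0.0309
```

```bash
python3 - <<'E'
from h import *
st(); v=snap('wrist','w12')
E
```

```text
16.85 [ 0.4604 -0.1461  0.1151] [-179.82   -0.     80.35] q [-17.6  -4.5 -14.4  80.3  -0.   82.1] F [ 0.53 -1.27 -0.25] op 0.0309
```

View pics/w12.png

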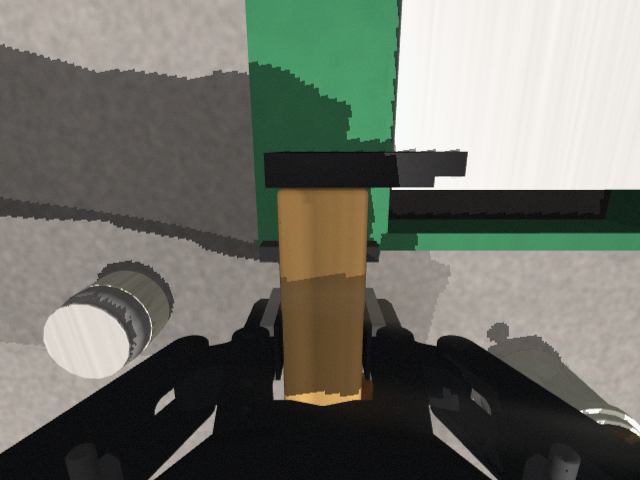

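The hatch is moving (dark gap at (500,205)), with the block flat on the ear. Continue the push.

Request:
play_rows --commands '[{"tx":1,"ty":0,"tz":0,"ax":0,"ay":0,"az":0},{"tx":2,"ty":0,"tz":0,"ax":0,"ay":0,"az":0},{"tx":3,"ty":0,"tz":0,"ax":0,"ay":0,"az":0},{"tx":4,"ty":0,"tz":0,"ax":0,"ay":0,"az":0},{"tx":5,"ty":0,"tz":0,"ax":0,"ay":0,"az":0},{"tx":6,"ty":0,"tz":0,"ax":0,"ay":0,"az":0},{"tx":7,"ty":0,"tz":0,"ax":0,"ay":0,"az":0},{"tx":8,"ty":0,"tz":0,"ax":0,"ay":0,"az":0},{"tx":9,"ty":0,"tz":0,"ax":0,"ay":0,"az":0},{"tx":9.5,"ty":0,"tz":0,"ax":0,"ay":0,"az":0},{"tx":9.5,"ty":0,"tz":0,"ax":0,"ay":0,"az":0}]'

```text
time: 18.0
ee_pos: [0.4761, -0.0529, 0.1145]
tcp_rot: [-179.8, -0.0, 80.3]
wrist_force: [-0.8, -3.3, 1.0]
opening: 0.031
```

```bash
python3 - <<'E'
from h import *
st(); v=snap('wrist','w13'); s=snap('side','s13'); cv2.imwrite('pics/s13c.png',cv2.resize(s.img[170:340,270:440,::-1],None,fx=3.5,fy=3.5,interpolation=2))
print('tcp safe',(bot.get_obs()['ee_pos']-so)@Rs*1000)
E
```

```text
18.0 [ 0.4761 -0.0529  0.1145] [-179.75   -0.     80.32] q [ -6.4  -5.  -14.9  80.3   0.   93.3] F [-0.81 -3.28  0.98] op 0.031
tcp safe [-109.80045984  -87.11248814  114.5678646 ]
```

View pics/w13.png

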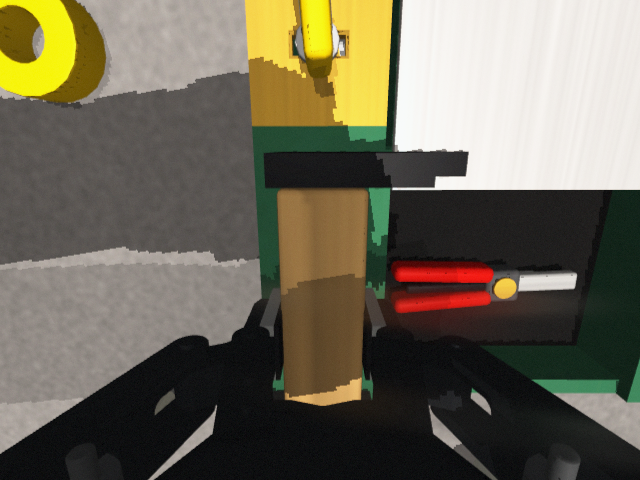

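View pics/s13c.png

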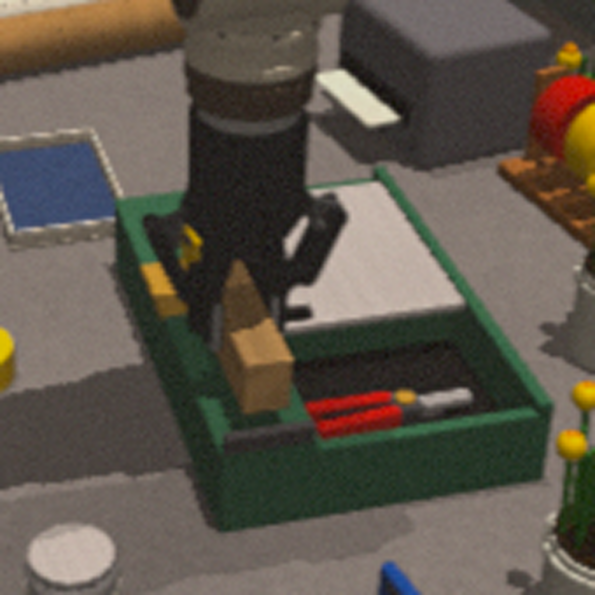

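The hatch is wide open, and the snips show at (395–577, 285) in the wrist view. Lower the block behind the stop.

Request:
play_rows --commands '[{"tx":0,"ty":0,"tz":0.5,"ax":0,"ay":0,"az":0},{"tx":0,"ty":0,"tz":1.0,"ax":0,"ay":0,"az":0},{"tx":0,"ty":0,"tz":1.4,"ax":0,"ay":0,"az":0},{"tx":0,"ty":0,"tz":1.65,"ax":0,"ay":0,"az":0},{"tx":0,"ty":0,"tz":1.75,"ax":0,"ay":0,"az":0},{"tx":0,"ty":0,"tz":1.75,"ax":0,"ay":0,"az":0}]'

```text
time: 18.7
ee_pos: [0.4758, -0.054, 0.0973]
tcp_rot: [-179.8, 0.0, 80.2]
wrist_force: [-3.5, -4.5, 3.8]
opening: 0.031
```

```bash
python3 - <<'E'
from h import *
st(); s=snap('side','s14'); cv2.imwrite('pics/s14c.png',cv2.resize(s.img[200:340,280:420,::-1],None,fx=4,fy=4,interpolation=2))
print('tcp safe',(bot.get_obs()['ee_pos']-so)@Rs*1000)
E
```

```text
18.7 [ 0.4758 -0.054   0.0973] [-1.7976e+02  3.0000e-02  8.0250e+01] q [ -6.5  -4.7 -16.6  78.4  -0.   93.3] F [-3.47 -4.45  3.76] op 0.031
tcp safe [-109.92895015  -87.49464585   97.29848492]
```

View pics/s14c.png

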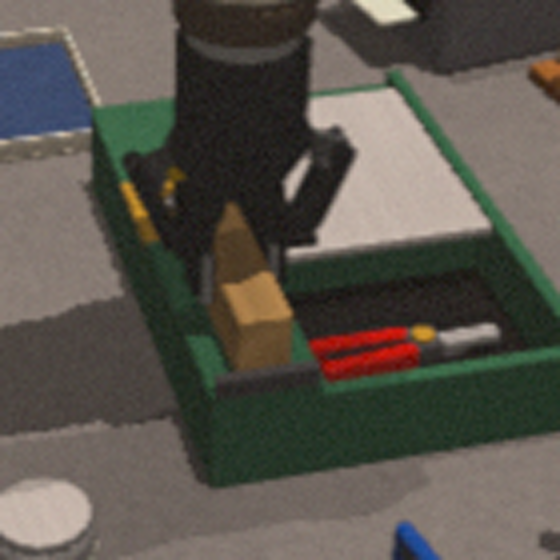

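Request:
play_rows --commands '[{"tx":-0.2,"ty":0,"tz":0,"ax":0,"ay":0,"az":0},{"tx":-0.4,"ty":0,"tz":0,"ax":0,"ay":0,"az":0},{"tx":-0.6,"ty":0,"tz":0,"ax":0,"ay":0,"az":0},{"tx":-0.7,"ty":0,"tz":0,"ax":0,"ay":0,"az":0},{"tx":-0.7,"ty":0,"tz":0,"ax":0,"ay":0,"az":0}]'

```text
time: 19.25
ee_pos: [0.4747, -0.0608, 0.0972]
tcp_rot: [-179.8, 0.0, 80.3]
wrist_force: [-2.7, -1.0, 4.8]
opening: 0.0309
```

Request:
play_rows --commands '[{"tx":0,"ty":0,"tz":0,"ax":0,"ay":0,"az":0},{"tx":0,"ty":0,"tz":0,"ax":0,"ay":0,"az":0},{"tx":0,"ty":0,"tz":0,"ax":0,"ay":0,"az":0},{"tx":0,"ty":0,"tz":0,"ax":0,"ay":0,"az":0}]' --grip 4.6

```text
time: 19.65
ee_pos: [0.4748, -0.0606, 0.097]
tcp_rot: [-179.8, 0.0, 80.3]
wrist_force: [-0.2, -0.2, 0.0]
opening: 0.0462
```

```bash
python3 - <<'E'
from h import *
st(); s=snap('side','s15'); cv2.imwrite('pics/s15c.png',cv2.resize(s.img[200:340,280:420,::-1],None,fx=4,fy=4,interpolation=2))
E
```

```text
19.65 [ 0.4748 -0.0606  0.097 ] [-1.7976e+02  1.0000e-02  8.0260e+01] q [ -7.3  -4.8 -16.6  78.4  -0.   92.5] F [-0.19 -0.23  0.02] op 0.0462
```

View pics/s15c.png

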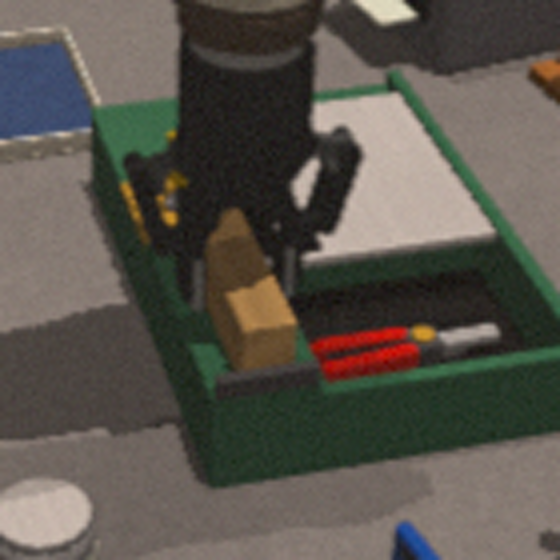

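Request:
play_rows --commands '[{"tx":0,"ty":0,"tz":-1.5,"ax":0,"ay":0,"az":0},{"tx":0,"ty":0,"tz":-4,"ax":0,"ay":0,"az":0},{"tx":0,"ty":0,"tz":-8,"ax":0,"ay":0,"az":0},{"tx":0,"ty":0,"tz":-12,"ax":0,"ay":0,"az":0},{"tx":0,"ty":0,"tz":-12,"ax":0,"ay":0,"az":0},{"tx":0,"ty":0,"tz":-12,"ax":0,"ay":0,"az":0}]'

```text
time: 20.3
ee_pos: [0.4758, -0.0608, 0.2189]
tcp_rot: [-179.9, 0.0, 80.3]
wrist_force: [0.4, -0.3, -0.4]
opening: 0.0459
```

```bash
python3 - <<'E'
from h import *
st(); v=snap('wrist','w16'); C=cloud(v);Q=(C-so)@Rs; hsv=cv2.cvtColor(v.img,cv2.COLOR_RGB2HSV);H,S,Vv=[hsv[...,i].astype(int) for i in range(3)]
for f in ('w16','w13'):
    v=load(f);C=cloud(v);Q=(C-so)@Rs; hsv=cv2.cvtColor(v.img,cv2.COLOR_RGB2HSV);H,S,Vv=[hsv[...,i].astype(int) for i in range(3)]
    for nm,m in [('handles',((H<6)|(H>174))&(S>130)),('pivot',(H>15)&(H<30)&(S>100)),('blade',(S<40)&(Vv>90))]:
        mm=m&(v.depth>0)&(Q[...,2]>.024)&(Q[...,2]<.048)&(abs(Q[...,0])<.08)&(Q[...,1]<0)&(Q[...,1]>-.155)
        P=Q[mm]*1000
        if len(P)>5: print(f,nm,len(P),np.median(P,0).round(1),cv2.minAreaRect(P[:,:2].astype(np.float32)),np.percentile(P,[1,99],axis=0).round(1).tolist())
E
```

```text
20.3 [ 0.4758 -0.0608  0.2189] [-1.7993e+02  1.0000e-02  8.0260e+01] q [-7.3 -5.1 -3.5 91.7 -0.  92.5] F [ 0.44 -0.27 -0.44] op 0.0459
w16 handles 1748 [-34.9 -98.2  36.6] ((-33.22924041748047, -103.73564910888672), (33.08059310913086, 64.54371643066406), 89.89319610595703) [[-64.6, -118.1, 25.0], [-3.3, -87.4, 38.8]]
w16 pivot 198 [   4.9 -100.4   38.4] ((5.0386505126953125, -100.52647399902344), (14.682644844055176, 13.490144729614258), 1.6423742771148682) [[-2.1, -107.1, 35.7], [11.6, -93.9, 39.8]]
w16 blade 622 [ 30.6 -98.6  32.7] ((25.09295654296875, -99.58621215820312), (58.77838897705078, 18.061429977416992), 3.8577873706817627) [[-3.3, -108.8, 29.3], [53.8, -92.2, 37.7]]
w13 handles 3873 [-36.  -96.8  36.4] ((-32.86548614501953, -102.75249481201172), (64.9919204711914, 32.61207580566406), 1.0551937818527222) [[-64.7, -117.4, 24.8], [-3.7, -87.3, 38.6]]
w13 pivot 403 [   4.7 -100.4   38.3] ((5.502580165863037, -101.0946044921875), (14.028276443481445, 16.154972076416016), 57.74491882324219) [[-1.9, -107.7, 36.0], [12.1, -94.0, 39.8]]
w13 blade 1142 [ 32.  -97.9  32.5] ((25.18170928955078, -100.08892822265625), (17.04734230041504, 58.731815338134766), 88.03575134277344) [[-3.2, -105.3, 30.2], [53.7, -92.2, 37.3]]
```

View pics/w16.png

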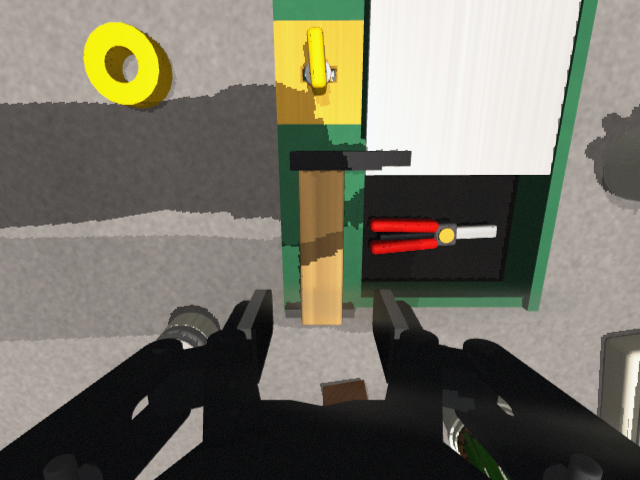

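```bash
python3 - <<'E'
from h import *
v=load('w16');C=cloud(v);Q=(C-so)@Rs
ok=v.depth>0
m=ok&(abs(Q[...,2]-.02)<.003)&(abs(Q[...,0])<.09)&(Q[...,1]<-.03)&(Q[...,1]>-.17); P=Q[m]*1000; print('floor',np.percentile(P,[.5,99.5],axis=0).round(1).tolist())
m=ok&(abs(Q[...,0]+.11)<.02)&(Q[...,1]<-.03)&(Q[...,1]>-.17)&(Q[...,2]>.09)&(Q[...,2]<.112)&(v.img[...,0]>80); P=Q[m]*1000; print('prop top',len(P),np.percentile(P,[.5,50,99.5],axis=0).round(1).tolist())
for lo,hi in((-.155,-.13),(-.07,-.045)):
    q=P[(P[:,1]>lo*1000)&(P[:,1]<hi*1000)]; print(len(q),np.median(q,0))
m=ok&(abs(Q[...,0])<.05)&(abs(Q[...,2]-.064)<.004)&(Q[...,1]>-.08)&(Q[...,1]<.0); P=Q[m]*1000; print('hatch edge',np.percentile(P[:,1],1))
p=S2W(-.006,-.101,.15); print(p); go(*p,172.5)
t=load('top0')
E
```

```text
floor [[-70.1, -154.7, 17.7], [75.0, -46.9, 22.5]]
prop top 6565 [[-126.6, -154.7, 103.9], [-111.1, -90.9, 105.7], [-95.4, -37.8, 107.4]]
1206 [-111.30826604 -142.08545959  105.82477805]
1593 [-111.13642056  -57.13973458  105.64149108]
hatch edge -42.89090511523603
[ 0.57590531 -0.08477127  0.15      ]
tx -0.67 ty 10.35 tz 6.72  a [-0.003 -0.003 -1.61 ] | dist 12.4cm rows>=11
```

Request:
play_rows --commands '[{"tx":-0.7,"ty":10.3,"tz":3,"ax":0,"ay":0,"az":-1.61},{"tx":-0.7,"ty":10.3,"tz":3,"ax":0,"ay":0,"az":-1.61},{"tx":-0.7,"ty":10.3,"tz":3,"ax":0,"ay":0,"az":-1.61},{"tx":-0.7,"ty":10.3,"tz":3,"ax":0,"ay":0,"az":-1.61},{"tx":-0.7,"ty":10.3,"tz":3,"ax":0,"ay":0,"az":-1.61},{"tx":-0.7,"ty":10.3,"tz":3,"ax":0,"ay":0,"az":-1.61},{"tx":-0.7,"ty":10.3,"tz":3,"ax":0,"ay":0,"az":-1.61},{"tx":-0.7,"ty":10.3,"tz":3,"ax":0,"ay":0,"az":-1.61},{"tx":-0.7,"ty":10.3,"tz":3,"ax":0,"ay":0,"az":-1.61},{"tx":-0.7,"ty":10.3,"tz":3,"ax":0,"ay":0,"az":-1.61},{"tx":-0.7,"ty":10.3,"tz":3,"ax":0,"ay":0,"az":-1.61},{"tx":-0.7,"ty":10.3,"tz":3,"ax":0,"ay":0,"az":-1.61},{"tx":-0.7,"ty":10.3,"tz":3,"ax":0,"ay":0,"az":-1.61},{"tx":-0.7,"ty":10.3,"tz":3,"ax":0,"ay":0,"az":-1.61}]'

```text
time: 21.75
ee_pos: [0.5753, -0.085, 0.1863]
tcp_rot: [-180.0, -0.3, 172.4]
wrist_force: [0.2, 0.5, 0.3]
opening: 0.046
```

```bash
python3 - <<'E'
from h import *
st(); v=snap('wrist','w17'); C=cloud(v);Q=(C-so)@Rs; hsv=cv2.cvtColor(v.img,cv2.COLOR_RGB2HSV);H,S,Vv=[hsv[...,i].astype(int) for i in range(3)]
for nm,m in [('handles',((H<6)|(H>174))&(S>130)),('pivot',(H>15)&(H<30)&(S>100)),('blade',(S<40)&(Vv>90))]:
        mm=m&(v.depth>0)&(Q[...,2]>.024)&(Q[...,2]<.048)&(abs(Q[...,0])<.08)&(Q[...,1]<-.03)&(Q[...,1]>-.155)
        P=Q[mm]*1000
        if len(P)>5: print(nm,len(P),np.median(P,0).round(1),cv2.minAreaRect(P[:,:2].astype(np.float32)),np.percentile(P,[1,99],axis=0).round(1).tolist())
print('tcp safe',(bot.get_obs()['ee_pos']-so)@Rs*1000)
E
```

```text
21.75 [ 0.5753 -0.085   0.1863] [-179.99   -0.27  172.36] q [-8.4  8.7  7.1 88.7 -0.  -0.8] F [0.15 0.5  0.31] op 0.046
handles 2037 [-34.9 -98.9  36.9] ((-33.495819091796875, -103.32989501953125), (63.21921920776367, 32.976322174072266), 0.20535854995250702) [[-64.0, -118.9, 30.4], [-3.5, -87.6, 39.1]]
pivot 234 [   4.7 -100.7   38.6] ((5.100411415100098, -100.642333984375), (14.334794044494629, 14.235032081604004), 66.79158782958984) [[-1.7, -107.6, 35.8], [12.5, -94.0, 40.2]]
blade 614 [ 31.4 -99.3  32.7] ((25.797618865966797, -99.92941284179688), (57.59174346923828, 16.966320037841797), 2.385761022567749) [[-1.3, -108.6, 30.8], [53.7, -92.9, 37.8]]
tcp safe [  -6.55360943 -101.29119056  186.46112401]
```

View pics/w17.png

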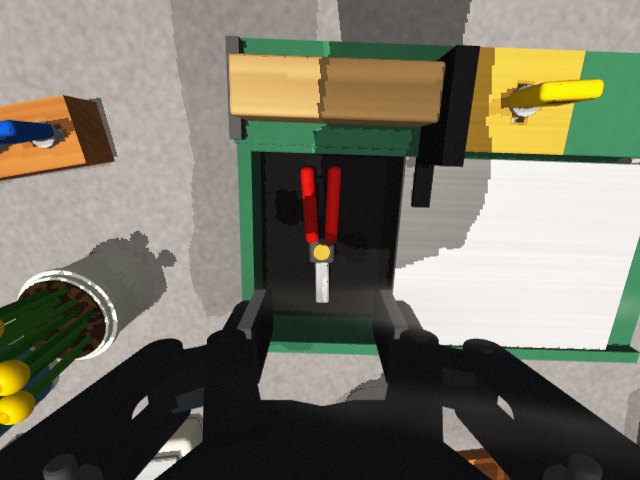

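Request:
play_rows --commands '[{"tx":0,"ty":0,"tz":4,"ax":0,"ay":0,"az":0},{"tx":0,"ty":0,"tz":8,"ax":0,"ay":0,"az":0},{"tx":0,"ty":0,"tz":11,"ax":0,"ay":0,"az":0},{"tx":0,"ty":0,"tz":12.5,"ax":0,"ay":0,"az":0},{"tx":0,"ty":0,"tz":13.5,"ax":0,"ay":0,"az":0},{"tx":0,"ty":0,"tz":14.2,"ax":0,"ay":0,"az":0},{"tx":0,"ty":0,"tz":14.5,"ax":0,"ay":0,"az":0},{"tx":0,"ty":0,"tz":14.5,"ax":0,"ay":0,"az":0}]'

```text
time: 22.6
ee_pos: [0.5753, -0.085, 0.0424]
tcp_rot: [-180.0, -0.2, 172.5]
wrist_force: [-0.5, 0.6, 0.2]
opening: 0.046
```

Request:
play_rows --commands '[{"tx":0,"ty":0,"tz":0,"ax":0,"ay":0,"az":0},{"tx":0,"ty":0,"tz":0,"ax":0,"ay":0,"az":0},{"tx":0,"ty":0,"tz":0,"ax":0,"ay":0,"az":0},{"tx":0,"ty":0,"tz":0,"ax":0,"ay":0,"az":0},{"tx":0,"ty":0,"tz":0,"ax":0,"ay":0,"az":0}]' --grip 1 --newtons 60

```text
time: 23.1
ee_pos: [0.5756, -0.085, 0.0431]
tcp_rot: [180.0, -0.1, 172.5]
wrist_force: [-1.9, 0.1, 5.5]
opening: 0.0258
```

```bash
python3 - <<'E'
from h import *
st(); v=snap('wrist','w18')
E
```

```text
23.1 [ 0.5756 -0.085   0.0431] [ 1.8000e+02 -1.1000e-01  1.7251e+02] q [-8.4 10.5 -6.8 72.8 -0.  -0.9] F [-1.89  0.13  5.51] op 0.0258
```

View pics/w18.png

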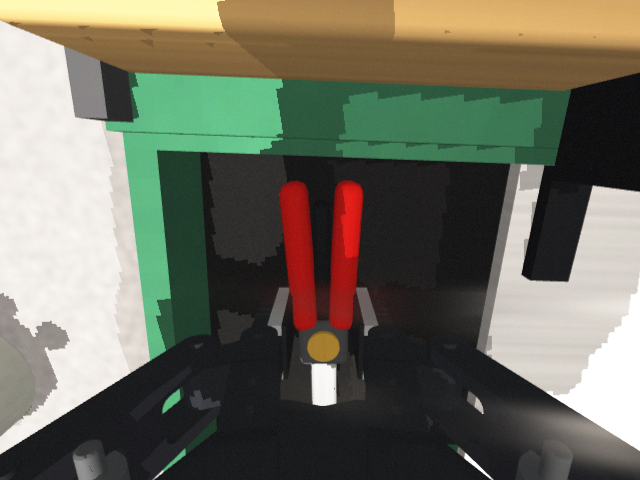

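Request:
play_rows --commands '[{"tx":0,"ty":0,"tz":-1,"ax":0,"ay":0,"az":0},{"tx":0,"ty":0,"tz":-3,"ax":0,"ay":0,"az":0},{"tx":0,"ty":0,"tz":-6,"ax":0,"ay":0,"az":0},{"tx":0,"ty":0,"tz":-10,"ax":0,"ay":0,"az":0},{"tx":0,"ty":0,"tz":-14,"ax":0,"ay":0,"az":0},{"tx":0,"ty":0,"tz":-17,"ax":0,"ay":0,"az":0},{"tx":0,"ty":0,"tz":-17,"ax":0,"ay":0,"az":0}]'

```text
time: 23.85
ee_pos: [0.5769, -0.0853, 0.2174]
tcp_rot: [-180.0, 0.2, 172.5]
wrist_force: [-0.7, 0.6, -1.0]
opening: 0.0262
```

```bash
python3 - <<'E'
from h import *
st(); w=snap('wrist','w19')
v=load('w10'); hsv=cv2.cvtColor(v.img,cv2.COLOR_RGB2HSV);H,S,Vv=[hsv[...,i].astype(int) for i in range(3)]
m=((H>100)&(H<130)&(S>70)).astype(np.uint8); m[:,:110]=0;m[:,245:]=0;m[285:]=0
m=cv2.morphologyEx(m,cv2.MORPH_OPEN,np.ones((3,3)))
cn=max(cv2.findContours(m,0,1)[0],key=cv2.contourArea); P=ray(v,cn[:,0],.004)[:,:2]*1000
print(cv2.minAreaRect(P.astype(np.float32)))
C=cloud(v); print('z liner',np.median(C[m>0][:,2]))
c=(.4785,.333); print('z=.2'); go(*c,.2,80.5); 
E
```

```text
23.85 [ 0.5769 -0.0853  0.2174] [-179.98    0.2   172.5 ] q [-8.4  8.8 10.6 91.6 -0.  -0.9] F [-0.72  0.62 -1.  ] op 0.0262
((476.1297302246094, 333.0574951171875), (154.35462951660156, 92.76579284667969), 80.77933502197266)
z liner 0.005640645178512704
z=.2
tx 15.16 ty 40.18 tz 1.44  a [0.    0.    1.606] | dist 43.0cm rows>=11
```

View pics/w19.png

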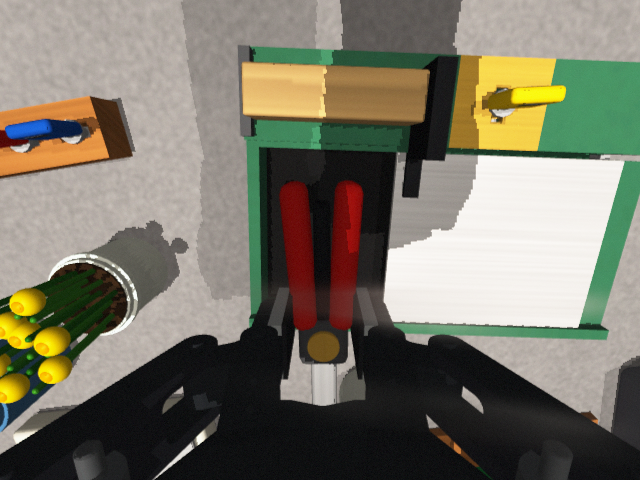

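Request:
play_rows --commands '[{"tx":15.2,"ty":40.2,"tz":1.5,"ax":0,"ay":0,"az":1.6},{"tx":15.2,"ty":40.2,"tz":1.5,"ax":0,"ay":0,"az":1.6},{"tx":15.2,"ty":40.2,"tz":1.5,"ax":0,"ay":0,"az":1.6},{"tx":15.2,"ty":40.2,"tz":1.5,"ax":0,"ay":0,"az":1.6},{"tx":15.2,"ty":40.2,"tz":1.5,"ax":0,"ay":0,"az":1.6},{"tx":15.2,"ty":40.2,"tz":1.5,"ax":0,"ay":0,"az":1.6},{"tx":15.2,"ty":40.2,"tz":1.5,"ax":0,"ay":0,"az":1.6},{"tx":15.2,"ty":40.2,"tz":1.5,"ax":0,"ay":0,"az":1.6},{"tx":15.2,"ty":40.2,"tz":1.5,"ax":0,"ay":0,"az":1.6},{"tx":15.2,"ty":40.2,"tz":1.5,"ax":0,"ay":0,"az":1.6},{"tx":15.2,"ty":40.2,"tz":1.5,"ax":0,"ay":0,"az":1.6},{"tx":15.2,"ty":40.2,"tz":1.5,"ax":0,"ay":0,"az":1.6},{"tx":15.2,"ty":40.2,"tz":1.5,"ax":0,"ay":0,"az":1.6},{"tx":15.2,"ty":40.2,"tz":1.5,"ax":0,"ay":0,"az":1.6},{"tx":15.2,"ty":40.2,"tz":1.5,"ax":0,"ay":0,"az":1.6}]'

```text
time: 25.4
ee_pos: [0.4772, 0.3331, 0.1969]
tcp_rot: [-179.7, 0.0, 80.9]
wrist_force: [0.3, -0.4, -1.2]
opening: 0.0258
```

```bash
python3 - <<'E'
from h import *
st(); w=snap('wrist','w20'); go(.4775,.333,.0275,80.8)
E
```

```text
25.4 [0.4772 0.3331 0.1969] [-1.7974e+02  4.0000e-02  8.0900e+01] q [3.49e+01 8.80e+00 8.40e+00 8.98e+01 1.00e-01 1.34e+02] F [ 0.31 -0.36 -1.18] op 0.0258
tx 0.00 ty 0.10 tz 16.95  a [-0.004  0.001  0.001] | dist 17.0cm rows>=3
```

View pics/w20.png

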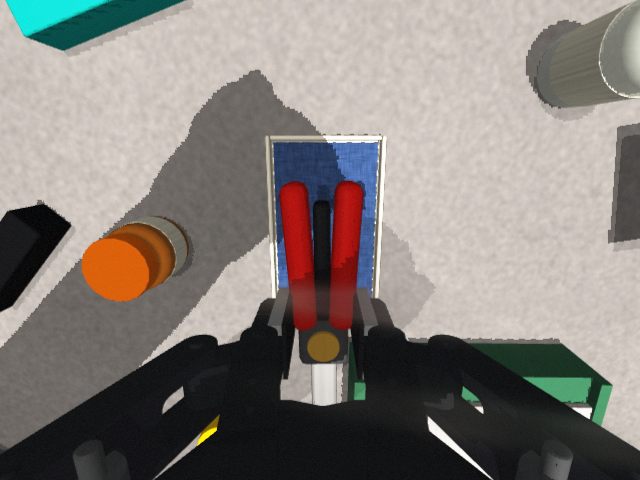

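Request:
play_rows --commands '[{"tx":0,"ty":0.1,"tz":4,"ax":0,"ay":0,"az":0},{"tx":0,"ty":0.1,"tz":8,"ax":0,"ay":0,"az":0},{"tx":0,"ty":0.1,"tz":12,"ax":0,"ay":0,"az":0},{"tx":0,"ty":0.1,"tz":14,"ax":0,"ay":0,"az":0},{"tx":0,"ty":0.1,"tz":15.5,"ax":0,"ay":0,"az":0},{"tx":0,"ty":0.1,"tz":16.3,"ax":0,"ay":0,"az":0},{"tx":0,"ty":0.1,"tz":16.7,"ax":0,"ay":0,"az":0},{"tx":0,"ty":0.1,"tz":16.7,"ax":0,"ay":0,"az":0}]'

```text
time: 26.25
ee_pos: [0.4779, 0.3335, 0.0309]
tcp_rot: [-179.8, -0.0, 80.8]
wrist_force: [-0.7, -0.6, -0.8]
opening: 0.0259
```

Request:
play_rows --commands '[{"tx":0,"ty":0,"tz":0.15,"ax":0,"ay":0,"az":0},{"tx":0,"ty":0,"tz":0.3,"ax":0,"ay":0,"az":0},{"tx":0,"ty":0,"tz":0.35,"ax":0,"ay":0,"az":0},{"tx":0,"ty":0,"tz":0.35,"ax":0,"ay":0,"az":0},{"tx":0,"ty":0,"tz":0.35,"ax":0,"ay":0,"az":0}]'

```text
time: 26.75
ee_pos: [0.4777, 0.3334, 0.0272]
tcp_rot: [-179.8, -0.0, 80.8]
wrist_force: [0.2, 0.4, 0.5]
opening: 0.0259
```

Request:
play_rows --commands '[{"tx":0,"ty":0,"tz":0.08,"ax":0,"ay":0,"az":0},{"tx":0,"ty":0,"tz":0.08,"ax":0,"ay":0,"az":0}]'

```text
time: 26.95
ee_pos: [0.4778, 0.3335, 0.0272]
tcp_rot: [-179.8, -0.0, 80.8]
wrist_force: [-2.4, -0.8, 6.3]
opening: 0.0254
```

Request:
play_rows --commands '[{"tx":0,"ty":0,"tz":0,"ax":0,"ay":0,"az":0},{"tx":0,"ty":0,"tz":0,"ax":0,"ay":0,"az":0},{"tx":0,"ty":0,"tz":0,"ax":0,"ay":0,"az":0},{"tx":0,"ty":0,"tz":0,"ax":0,"ay":0,"az":0},{"tx":0,"ty":0,"tz":-1,"ax":0,"ay":0,"az":0},{"tx":0,"ty":0,"tz":-3,"ax":0,"ay":0,"az":0},{"tx":0,"ty":0,"tz":-7,"ax":0,"ay":0,"az":0},{"tx":0,"ty":0,"tz":-12,"ax":0,"ay":0,"az":0},{"tx":0,"ty":0,"tz":-17,"ax":0,"ay":0,"az":0},{"tx":0,"ty":0,"tz":-20,"ax":0,"ay":0,"az":0},{"tx":0,"ty":0,"tz":-20,"ax":0,"ay":0,"az":0}]' --grip 4.6

```text
time: 28.05
ee_pos: [0.4795, 0.334, 0.2322]
tcp_rot: [179.9, -0.3, 80.8]
wrist_force: [-1.1, 0.7, 0.4]
opening: 0.0459
```

```bash
python3 - <<'E'
from h import *
st(); w=snap('wrist','w22'); s=snap('side','s22'); t=snap('top','t22')
cv2.imwrite('pics/s22c.png',cv2.resize(s.img[180:340,220:440,::-1],None,fx=3.5,fy=3.5,interpolation=2))
v=w; C=cloud(v); hsv=cv2.cvtColor(v.img,cv2.COLOR_RGB2HSV);H,S,Vv=[hsv[...,i].astype(int) for i in range(3)]
for nm,m in [('handles',((H<6)|(H>174))&(S>130)),('pivot',(H>15)&(H<30)&(S>100))]:
    mm=m&(v.depth>0)&(C[...,2]>.008)&(C[...,2]<.04)&(abs(C[...,0]-.478)<.05)&(abs(C[...,1]-.333)<.08); P=C[mm]*1000
    if len(P): print(nm,len(P),np.median(P,0).round(1),np.percentile(P,[1,99],axis=0).round(1).tolist())
# prop, ear, key checks
for f in ('s22','t22'):
    v=load(f); C=cloud(v);Q=(C-so)@Rs; ok=v.depth>0
    m=ok&(abs(Q[...,0]+.111)<.014)&(Q[...,1]<-.03)&(Q[...,1]>-.17)&(Q[...,2]>.09)&(Q[...,2]<.112); P=Q[m]*1000; print(f,'prop top',len(P),np.percentile(P,[2,50,98],axis=0).round(1).tolist() if len(P) else '')
E
```

```text
28.05 [0.4795 0.334  0.2322] [179.88  -0.32  80.83] q [3.48e+01 9.10e+00 1.26e+01 9.32e+01 1.00e-01 1.34e+02] F [-1.14  0.7   0.39] op 0.0459
handles 1332 [478.1 361.4  20.9] [[464.9, 330.7, 16.8], [498.7, 391.4, 23.0]]
pivot 159 [475.1 322.7  22.5] [[468.2, 315.7, 19.6], [481.5, 328.9, 24.4]]
s22 prop top 453 [[-124.5, -159.0, 91.6], [-111.2, -108.2, 105.2], [-97.4, -36.5, 109.6]]
t22 prop top 674 [[-124.3, -155.6, 95.7], [-111.5, -97.9, 106.7], [-97.3, -40.8, 111.5]]
```

View pics/s22c.png

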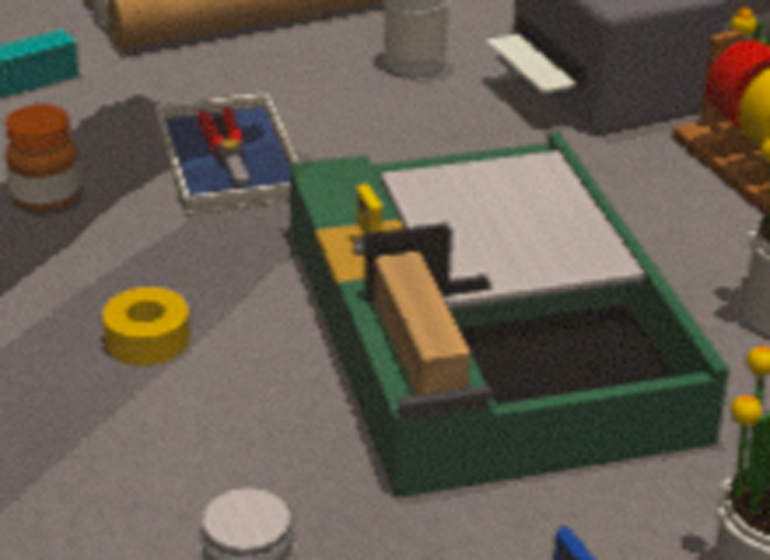

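View pics/w22.png

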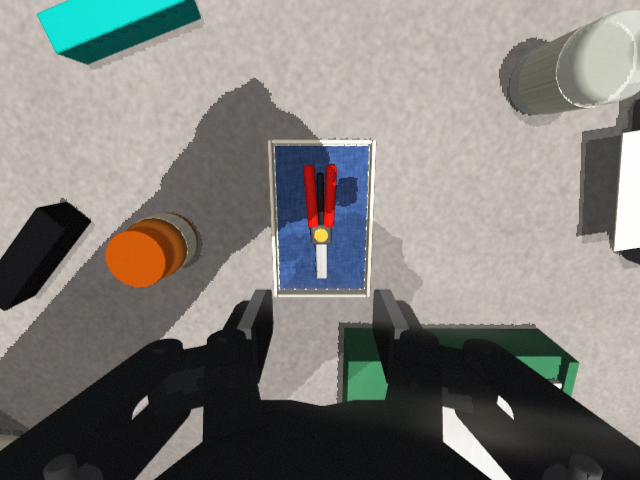

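View pics/t22.png

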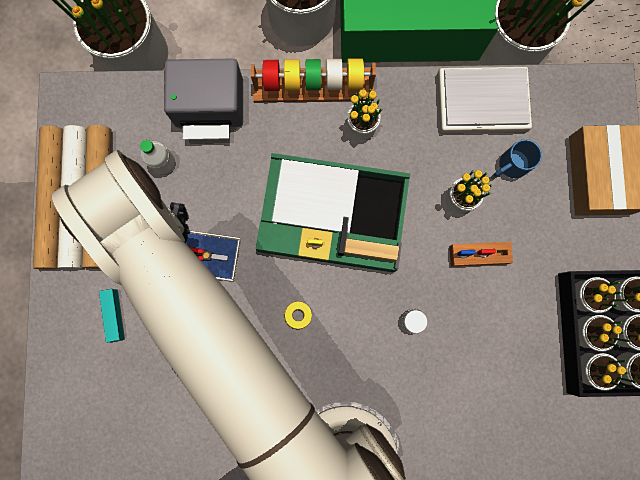

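Snips lie flat in the tray (pivot at (321,235) in the wrist view), the block lies between ear and stop, and the key is turned. One last check of the key's height and angle, then I hand in.

```bash
python3 - <<'E'
from h import *
for f in ('w16','w17','w19'):
    v=load(f); C=cloud(v);Q=(C-so)@Rs; hsv=cv2.cvtColor(v.img,cv2.COLOR_RGB2HSV);H,S=hsv[...,0],hsv[...,1]
    m=(v.depth>0)&(H>18)&(H<34)&(S>120)&(Q[...,2]>.109)&(Q[...,2]<.13)&(abs(Q[...,0]+.1125)<.03)&(abs(Q[...,1]-.03)<.04)
    P=Q[m]*1000; print(f,len(P),np.median(P,0).round(1),cv2.minAreaRect(P[:,:2].astype(np.float32)))
st()
job.job_done()
E
```

```text
w16 973 [-113.8   30.7  113.1] ((-113.62435150146484, 30.698802947998047), (10.460184097290039, 34.261383056640625), 5.748675346374512)
w17 1267 [-113.1   29.2  113.2] ((-113.5849609375, 30.118255615234375), (10.404118537902832, 34.331451416015625), 4.855507850646973)
w19 949 [-113.1   29.4  113.2] ((-113.55748748779297, 30.582714080810547), (10.391666412353516, 34.464141845703125), 4.803024768829346)
28.2 [0.4782 0.3331 0.2257] [-1.7975e+02  3.0000e-02  8.0830e+01] q [ 34.8   9.3  12.1  93.    0.2 134. ] F [-0.1   0.53 -0.02] op 0.0464
the job is handed in; nothing more can be done
```

The job is handed in at about 28 s of the 72 s allowed. The system gave no verdict, but all my last camera checks agreed with the task.

**What I did:** I put the yellow key fully into the lock and turned it clockwise until the twist torque rose to about 1 N m at the stop. I pushed the hatch open with the wooden block and wedged the block between the ear and the low stop. Then I lifted out the snips and set them down in the tray.

**Last checks:**
- **Key:** its top measures 113 mm up, where 114 mm means fully home. It sits about 1 mm from the hole centre and is turned about 85° (1.48 rad), which includes some play in the slot.
- **Block:** it lies level on the ledge, with its underside at about 66 mm, spanning from the stop to the ear. The gripper is well clear of it.
- **Hatch:** its edge is about 43 mm on the −y side of the safe's middle. With the block wedged it should read about 0.113; I did not measure that value directly.
- **Snips:** they lie flat and roughly centred in the tray.
- **Other objects:** the red and blue keys are in their stand, and both flower pots are upright.

**One disagreement:** the ear's width turned out to be centred about 12 mm from the ledge's middle line, unlike the description. The block still pressed fully on its face. The top and wrist cameras also differed by about 3 mm, so I used the wrist camera for fine alignment.

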